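Unload the jar labelling jig and crate the jar

ROBOT

A 6-joint arm with a two-finger parallel gripper is mounted at the origin on the work surface. World frame = base frame: x ahead of the robot, y to its left, z up, the work surface at z = 0. Lengths are in m, angles in rad, forces in N, time in s.
With the tool pointing down it reaches from about 0.275 to 0.75 m from the base axis. Payload 10.2 kg.
Tool frame: the origin (TCP) lies at the very end of the fingers, on their centre line; the grasp point (between the pads) lies behind it (arm.grip_point_offset is the z of the grasp point in the tool frame, in m); z points along the fingers, y is the line along which they close (so a half turn about z gives the same grasp; the last joint's range is limited). The gripper opens to 85 mm and grips with 20 to 120 N. Pads are 22 mm wide; open, the fingers measure 114 mm over their backs; the gripper's body (76 mm by 85 mm) begins 54 mm behind the grasp point. The pads swing forward as they close: fully open they stand 13 mm farther back than shut.
Start: joints at [-1.411, 0.313, 1.498, -0, 1.331, -0.223], TCP at [0.196, -0.487, 0.231] pointing down, gripper open.
Joint ranges: [-2.94, 2.94], [-0.97, 2.17], [0.19, 2.56], [-1.23, 4.37], [0.02, 3.11], [-2.88, 2.88]. Speed limits (rad/s): [2.39, 2.39, 3.01, 3.14, 3.14, 3.14].

INTERFACE

Orientations are given as a rotation vector (axis times angle).
In Python, from plant import arm gives the robot as it stands.
- The arm moves only by the tool move_arm, never from a script. Its argument "motion" is a list of rows, each an object of numbers: "x", "y", "z": the shift along the tool's x, y, z normalised to -1 to 1, where 1 is 0.3 m; "ax", "ay", "az": the turn, a rotation vector about the tool's x, y, z normalised to -1 to 1, where 1 is 30 degrees; "fingers": the opening, from -1 (shut) to 1 (fully open). In form: [{"x": .., "y": .., "z": .., "ax": .., "ay": .., "az": .., "fingers": ..}, ...]. A call has 1 to 20 rows; each row is the pose to reach, as a shift and turn from the pose commanded when the call began, along the tool's axes at that moment; what a row does not reach only later rows make up. A row lasts 1/10 s, in which the tool goes at most 50 mm and 8.59 degrees, less where a joint would pass 70% of its speed; a pose out of reach is approached as far as the arm can. A call with a number of a shift or a turn outside -1 to 1 is refused whole. A call with a gripper value outside its range is refused whole. The fingers move at their own pace and stop on an object; "grip_force" is the grip in N (left out, the last holds). Time passes only in rows, so rows that repeat a pose let the fingers close. It gives the time, the measured TCP pose, the force, the opening and the grip force at its end, in the units of the state.
- arm.read_state(): the state, without advancing time (a new reading comes with each control period).
- arm.capture(name): name is "side" or "top" or "wrist"; returns a dict with "frame" (400x640x3 uint8, blue, green, red), "fx", "fy", "cx", "cy" (pixels), "rvec" (rotation vector, rad) and "tvec" (3), from world to camera coordinates, as OpenCV has them. Camera axes: x right, y down, z forward; pixel columns grow to the right and rows downward; lengths in m; the calibration is good to about 2 mm. A picture is of the moment at which its call begins. There is no depth.
- arm.finish_job(): hands the job in; it is judged then, once.
The state is a dict: "t": time; "joints": joint angles; "dq": joint speeds; "effort": joint torques, N m; "tool_pos": TCP position; "tcp_rot": TCP orientation; "ft_force": force on the tool from outside, world axes, zero at the start; "wrist_torque": the same for the moment, N m; "finger_gap": finger opening in m; "gripper_force": force on a finger pad.
Only numpy, scipy, OpenCV 4.12 (cv2) and the standard library are available. Lean on these libraries where they do the work, as an engineer would, in place of code of your own. Each camera call takes 0.05 s, during which the arm holds its last target. There are 200 camera calls.

TASK

The labelled jar lies in the slanted cradle of the labelling jig, under the fixed head. Swing the clamp lever open, slide the carriage until its pointer lines up with the mark on the jig's base and swing the lever fully back to lock it; then lift the jar out, stand it upright on the bare counter and let go of it, and finally take it again and set it down gently, not dropped, upright in the one empty cell of the divided crate. Leave the jars already in the crate, the candle tin and the card stand where they are.

Things in the scene. Friction and masses are not known exactly. Their poses are not given: they have to be found in the camera images.
- jig: Grey labelling jig, fixed; origin on the counter. Base x -95 to +165, y +-190 mm, 15 thick; two rails along y. Near its +y end a column (x +133 to +163, y +70 to +130) carries a fixed head over the carriage's starting place: x -20 to +165, y +55 to +145, z 210 to 260, with a roller below it down to z 198 at x +20.
- carriage (a joint): Aluminium carriage on the jig's rails; value in m, 0 = under the head (start), grows as it slides to jig -y, to 0.215. Plate 225 (x -140 to +85) x 110 x 12 mm, top 42 mm over the counter. Slides stiffly (5 N) unlocked; a brake holds it when locked. An upright plate 60 mm wide stands past the jar's lid at jig x +85 to +91, up to z 178.
- clamp (a joint): Clamp lever at the carriage's front (robot side), swinging level about a vertical hinge; rad, 0 = locked (arm along jig +y), grows anticlockwise from above to 1.4 (arm about to jig -x). The brake grips below 0.45; fully locked is below 0.2, open above 0.8. About 3 N at the knob; stays where left.
- clamp_knob (a point): Centre of the top of the lever's upright round knob: black, 18 mm diameter, 75 mm from the hinge, 40 mm of it stands free above the lever arm; top at z 98 mm over the counter. Turns with the lever: the point's y axis points from hinge to knob.
- clamp_hinge (a point): Centre of the top of the lever's steel hub (32 mm diameter), on the hinge axis.
- carriage_grip (a point): Centre of the top of the carriage's push grip: black upright block on the front of the carriage, 34 mm (jig x) x 18 mm (jig y, the sliding direction) x 55 mm tall, top at z 95 mm over the counter, 70 mm to the -y side of the lever hinge.
- carriage_pointer (a point): End of the carriage's pointer: dark bar 6 mm wide that sticks out of the rear (+x) side of the carriage, pointing to jig +x, z 40 mm. Moves with the carriage; axes as the jig's.
- mark: The mark: steel plate 30 x 40 mm on the rear part of the jig's base with a dark raised bar 6 mm wide (36 mm high at its outer end) across its middle, parallel to the pointer. Origin under the bar; axes as the jig's (y is the sliding direction). On the mark = pointer and mark have the same y in this frame, within 5 mm.
- cradle (a point): Point where the centre of the jar's foot rests in the cradle. Moves with the carriage, axes as the jig's. The cradle slopes up 40 degrees towards jig +x; two low cheeks (outer width 70 mm) hold only the lower 45 mm of the jar's length and reach up to 6 mm below its axis.
- jar: The jar to crate: lime body 56 mm diameter, 104 mm tall, with a paper band, narrowing shoulder to 110 mm, then a fixed wooden lid 40 mm diameter from 110 to 146 mm; total 146 mm, about 0.35 kg. Origin at the centre of its foot, z axis along the jar to its lid. At the start it lies in the cradle, lid up and away from the robot, its axis 40 degrees above level.
- crate: Wooden crate fixed to the counter, 171 x 171 x 80 mm outside, walls, dividers and floor 6 mm, four cells of 76 x 76 mm with centres at x, y = +-41 mm; origin at the centre of its underside, floor top at z 6 mm.
- pad: Thin grey felt pad (60 x 60 x 1 mm) on the floor of the crate's one empty cell, at the cell's centre; origin at its underside centre.
- stock0: Jar like jar (56 mm diameter, 146 mm tall), already standing in a cell of the crate; origin at the centre of its foot.
- stock1: Jar like jar (56 mm diameter, 146 mm tall), already standing in a cell of the crate; origin at the centre of its foot.
- stock2: Jar like jar (56 mm diameter, 146 mm tall), already standing in a cell of the crate; origin at the centre of its foot.
- cardstand: Card in a wooden foot, 30 x 100 x 70 mm; a bystander, origin under it.
- tin: Low aluminium candle tin, 66 mm diameter, 45 mm tall; a bystander, origin under it.

How it is judged:
On the way, in this order (a step that is already met when the one before it is completed fails the run):
1. the clamp lever is swung open (above 0.8 rad) (value of joint clamp above 0.8 rad), for 0.1 s.
2. the carriage's pointer is within 5 mm of the mark and the lever is locked again (below 0.2 rad), the jar still in the cradle (y of carriage_pointer in the frame of mark between -0.005 and 0.005 m and value of joint clamp below 0.2 rad and distance between jar and cradle below 0.02 m), for 0.2 s.
3. the jar stands upright on the counter, let go (angle between jar's own z axis and vertical below 0.1 rad and height (world z) of jar below 0.004 m and horizontal distance between jar and pad above 0.06 m and linear speed of jar below 0.02 m/s and contact force between the fingers and jar below 0.05 N), for 0.2 s.
At the end, for the whole second after the job is handed in: The jar stands at rest in the crate's empty cell (foot centre within 20 mm of the pad's centre, tilt under 0.1 rad, foot on the cell floor), and the carriage is within 5 mm of the mark with the lever locked (below 0.2 rad) (y of carriage_pointer in the frame of mark between -0.005 and 0.005 m and value of joint clamp below 0.2 rad and angle between jar's own z axis and vertical below 0.1 rad and horizontal distance between jar and pad below 0.02 m and height (world z) of jar below 0.014 m and linear speed of jar below 0.02 m/s); the robot touches nothing.
It fails at once if a jar in the crate is moved over 20 mm or tipped (distance of any of stock0, stock1, stock2 from where it was at the start of the episode above 0.02 m or angle between any of stock0, stock1, stock2's own z axis and vertical above 0.25 rad).
It fails at once if the tin or the card stand is moved over 25 mm (distance of any of cardstand, tin from where it was at the start of the episode above 0.025 m).
It fails at once if the jar is dropped (faster than 0.5 m/s while the fingers do not hold it) (linear speed of jar above 0.5 m/s and contact force between the fingers and jar below 0.1 N).
It also fails if it takes over 72 s, if anything falls off the work surface, if the arm or the gripper's body presses on something with over 40 N, if the wrist force passes 120 N, or if a joint passes its speed limit or range.

## Working session

There is one attempt and no reset: what is moved stays moved. The work goes in short steps, Python scripts to look and compute and a tool call to move; the robot and the scene stay as the last step left them, time stands still between calls to the robot, and variables do not carry over. Pictures are saved under pics/ and viewed, at most 10 in all, crops included, and the job is handed in when it is done.

Besides the shell and the picture viewer there is one more tool, called as name(argument=value, ...), one argument or row to a line, values as JSON. move_arm: Moves the arm, as the interface text tells. Scaled input: -1 to 1 covers 0.3 m each way for a shift and 30 degrees each way for a turn. Its arguments: {"type":"object","properties":{"motion":{"type":"array","items":{"type":"object","properties":{"x":{"type":"number","minimum":-1,"maximum":1},"y":{"type":"number","minimum":-1,"maximum":1},"z":{"type":"number","minimum":-1,"maximum":1},"ax":{"type":"number","minimum":-1,"maximum":1},"ay":{"type":"number","minimum":-1,"maximum":1},"az":{"type":"number","minimum":-1,"maximum":1},"fingers":{"type":"number"}}}},"grip_force":{"type":"number"}},"required":["motion"]}

```bash
ls; mkdir -p pics; cat > h.py <<'E'
import numpy as np, cv2
from plant import arm
R=lambda r: cv2.Rodrigues(np.array(r,float))[0]
def cap(n,f=None):
    c=arm.capture(n)
    if f: cv2.imwrite('pics/'+f,c['frame'])
    return c
def px2z(c,u,v,z):
    "pixel -> world at height z"
    Rm=R(c['rvec']);t=np.array(c['tvec']).ravel()
    o=-Rm.T@t; d=Rm.T@np.array([(u-c['cx'])/c['fx'],(v-c['cy'])/c['fy'],1])
    return o+d*(z-o[2])/d[2]
def proj(c,P):
    K=np.array([[c['fx'],0,c['cx']],[0,c['fy'],c['cy']],[0,0,1]])
    return cv2.projectPoints(np.array(P,float).reshape(-1,1,3),np.array(c['rvec'],float),np.array(c['tvec'],float),K,None)[0].reshape(-1,2)
def cal(c): return {k:c[k] for k in('fx','fy','cx','cy','rvec','tvec')}
E
python3 - <<'E'
from h import *
import pickle
for n in('top','side'):
    c=cap(n,n+'0.png'); pickle.dump(c,open(n+'0.pkl','wb'))
    Rm=R(c['rvec']); print(n,c['fx'],-Rm.T@np.array(c['tvec']).ravel(),Rm[2])
print(arm.read_state(),arm.grip_point_offset)
E
```

```text
pics
top 445.3564981135655 [ 0.47057571 -0.00288463  1.1976974 ] [ 0.10938682 -0.00170991 -0.99399779]
side 501.10652477512014 [ 1.12442536 -0.27684617  1.56207856] [-0.32763515  0.18556128 -0.92640284]
{'t': 0.1, 'joints': array([-1.41137881e+00,  3.13351417e-01,  1.49832027e+00, -1.99535680e-05,
        1.33103918e+00, -2.23394289e-01]), 'dq': array([ 3.09012268e-05, -1.48418525e-03, -1.56041231e-03,  9.95052526e-06,
        3.46323402e-04, -1.87665993e-04]), 'effort': array([ 2.79280168e-03, -4.12898469e+01, -2.60142589e+01, -1.29546406e-04,
        3.02601504e-03, -3.21924738e-06]), 'tool_pos': array([ 0.19605329, -0.48677549,  0.2308295 ]), 'tcp_rot': array([-3.08312083e+00, -5.97449009e-01, -2.57418865e-05]), 'ft_force': array([-0.02298227,  0.73515742,  0.22099797]), 'wrist_torque': array([ 0.03129473, -0.00708922, -0.029394  ]), 'gripper_force': 0.0, 'finger_gap': 0.08547574200119816} -0.0187
```

View pics/top0.png

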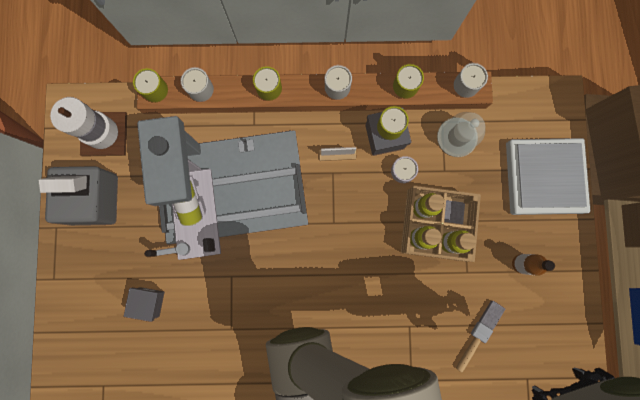

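View pics/side0.png

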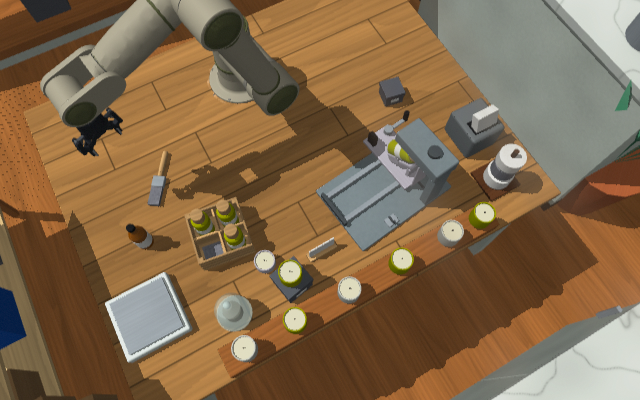

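The top view shows the jig at left (carriage near (195,215), knob ~(151,253), hub ~(182,248), grip ~(209,244), mark ~(246,144)) and the crate near (443,222) with its empty cell upper right at ~(457,209). I'll zoom in.

```bash
python3 - <<'E'
import cv2,numpy as np
t=cv2.imread('pics/top0.png');s=cv2.imread('pics/side0.png')
a=cv2.resize(t[110:270,130:320],None,fx=4,fy=3.75*4/3.75*0.9375,interpolation=cv2.INTER_CUBIC)
a=cv2.resize(t[112:262,130:330],(800,600),interpolation=cv2.INTER_CUBIC)
cv2.imwrite('pics/tz.png',a)
b=cv2.resize(s[100:250,310:510],(800,600),interpolation=cv2.INTER_CUBIC)
cv2.imwrite('pics/sz.png',b)
E
```

```text
(no output)
```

View pics/tz.png

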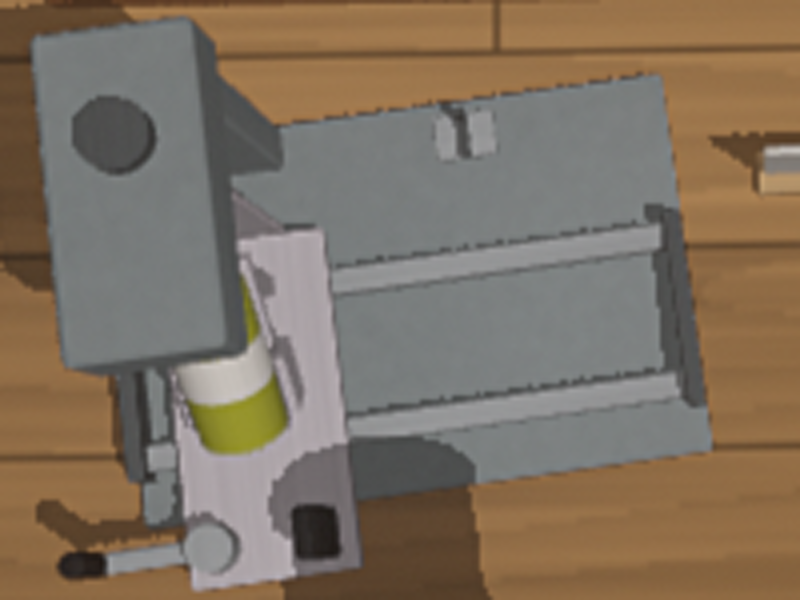

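View pics/sz.png

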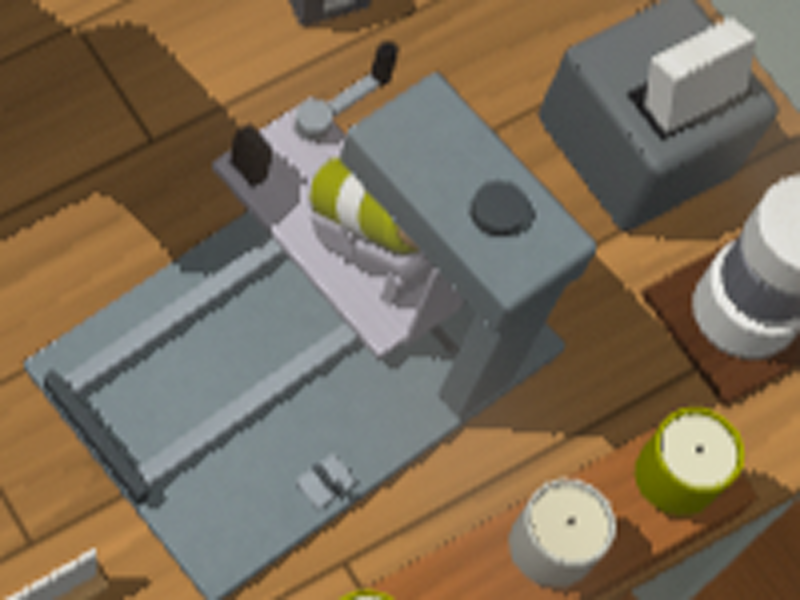

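Zoomed top: base right corners at (661,73) and (712,447), plate corners (360,568), (322,230), (190,590), mark plate ~(466,134), knob top ~(74,566), hub (211,546), grip ~(312,530). The side zoom shows the same features: base corners (215,600) and (25,362), knob top (388,50), mark (328,482).

```bash
cat > fit.py <<'E'
from h import *
import pickle
from scipy.optimize import least_squares
T=pickle.load(open('top0.pkl','rb'));S=pickle.load(open('side0.pkl','rb'))
tz=lambda x,y:(130+x/4,112+y/4); sz=lambda x,y:(310+x/4,100+y/4)
# (cam, px, fn(params)->jig point)
D=[(T,tz(661,73),lambda p:(165,-190,15)),(T,tz(712,447),lambda p:(-95,-190,15)),
(S,sz(215,600),lambda p:(165,-190,15)),(S,sz(25,362),lambda p:(-95,-190,15)),(S,sz(565,345),lambda p:(165,190,15)),
(T,tz(360,568),lambda p:(-140,p[3]-55,42)),(T,tz(322,230),lambda p:(85,p[3]-55,42)),(T,tz(190,590),lambda p:(-140,p[3]+55,42)),
(S,sz(213,163),lambda p:(-140,p[3]-55,42)),(S,sz(380,357),lambda p:(85,p[3]-55,42)),
(T,tz(466,134),lambda p:(p[4],p[5],17)),(S,sz(328,482),lambda p:(p[4],p[5],17)),
(T,tz(192,18),lambda p:(165,55,260)),(T,tz(32,38),lambda p:(165,145,260)),(T,tz(65,370),lambda p:(-20,145,260)),(S,sz(437,72),lambda p:(-20,145,260)),(S,sz(596,247),lambda p:(165,145,260)),
(T,tz(74,566),lambda p:(p[6],p[7],98)),(S,sz(388,50),lambda p:(p[6],p[7],98)),
(T,tz(211,546),lambda p:(p[8],p[9],p[12])),(S,sz(314,118),lambda p:(p[8],p[9],p[12])),
(T,tz(309,530),lambda p:(p[10],p[11],95)),(S,sz(245,143),lambda p:(p[10],p[11],95))]
def W(p,q):
    c,s=np.cos(p[2]),np.sin(p[2]);x,y,z=q
    return np.array([p[0]+c*x-s*y,p[1]+s*x+c*y,z])/1000
def res(p): return np.concatenate([proj(c,W(p,f(p)))[0]-u for c,u,f in D])
r=least_squares(res,[450,200,.14,100,130,-60,-120,170,-120,95,-120,25,60],loss='soft_l1')
if __name__=='__main__':
    p=r.x;print(p.round(3));print(res(p).reshape(-1,2).round(1).tolist())
    for n,q in dict(knob=(p[6],p[7],98),hinge=(p[8],p[9],p[12]),grip=(p[10],p[11],95),mark=(p[4],p[5],17)).items():print(n,W(p,q))
E
python3 fit.py
python3 - <<'E'
import cv2
t=cv2.imread('pics/top0.png')
cv2.imwrite('pics/cz.png',cv2.resize(t[140:270,380:500],(552,598),interpolation=cv2.INTER_CUBIC))
E
```

```text
[ 6.13527e+02  2.19707e+02  1.23000e-01  1.01618e+02  1.40655e+02
 -5.11530e+01 -1.14985e+02  2.09018e+02 -1.13559e+02  1.37050e+02
 -1.14484e+02  6.25020e+01  5.62260e+01]
[[0.2, -0.6], [0.6, 0.5], [-2.1, 0.8], [-2.3, -0.2], [-0.5, 0.0], [-0.1, -0.3], [-0.5, -1.0], [-0.0, 0.2], [-1.3, -0.8], [-1.1, -0.6], [-0.7, -0.3], [-1.4, 0.0], [-0.2, -2.1], [-1.6, -1.4], [-1.5, -0.2], [-1.4, -1.6], [0.4, -0.6], [-0.5, -0.5], [-1.5, -0.2], [-0.5, -0.1], [-0.7, 0.2], [0.4, -0.1], [0.4, -0.5]]
knob [0.4737282  0.41301149 0.098     ]
hinge [0.48398771 0.34176336 0.05622581]
grip [0.49223063 0.26766764 0.095     ]
mark [0.75940203 0.18622575 0.017     ]
```

View pics/cz.png

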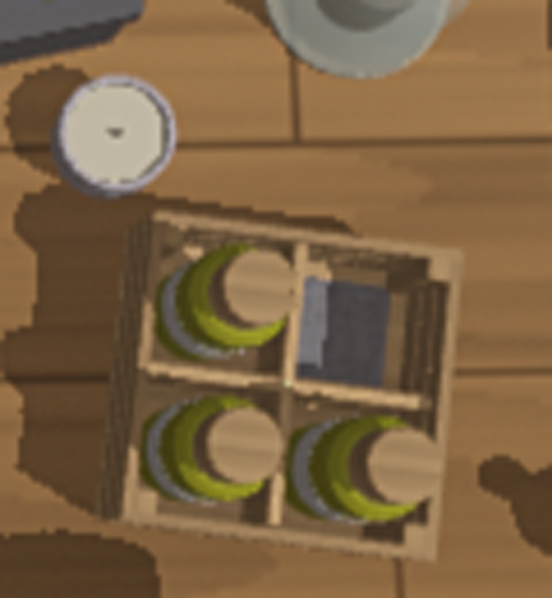

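The crop shows the crate's top-rim corners at (152,212), (462,250), (435,560) and (122,520). The empty cell with its pad is at upper right, ~(350,335), and the tin is at (115,135). Next I'll fit the crate and get pointer and jar estimates.

```bash
cat >> h.py <<'E'
def mv(pos,yaw=None,tilt=0,st=None):
    """normalised x y z ax ay az from present pose to world pos (TCP). yaw=angle of tool y; tilt=tool z raised from down, toward tool-heading."""
    s=st or arm.read_state();R0=R(s['tcp_rot']);p0=np.array(s['tool_pos'])
    d=R0.T@(np.array(pos)-p0)/0.3
    if yaw is None: w=np.zeros(3)
    else: w=cv2.Rodrigues(R0.T@Rt(yaw,tilt))[0].ravel()/np.radians(30)
    print('x,y,z',d.round(3),'ax..',w.round(3))
def Rt(yaw,tilt):
    "columns tool axes; tilt (rad) swings z from down towards heading = tool y turned +90deg or -90; uses forward = yaw-90deg"
    f=np.array([np.cos(yaw-np.pi/2),np.sin(yaw-np.pi/2),0]);y=np.array([np.cos(yaw),np.sin(yaw),0])
    z=np.sin(tilt)*f-np.cos(tilt)*np.array([0,0,1]);return np.column_stack([np.cross(y,z),y,z])
E
python3 - <<'E'
from fit import *
print([a for a in dir(arm) if a[0]!='_'])
cz=lambda x,y:(380+x/4.6,140+y/4.6)
q=[(85.5,85.5),(85.5,-85.5),(-85.5,-85.5),(-85.5,85.5)]
px=[cz(152,212),cz(462,250),cz(435,560),cz(122,520)]
lids=[((41,41),(262,288)),((-41,41),(245,445)),((-41,-41),(405,467))]
f=lambda p:np.concatenate([proj(T,W(p,(*a,80)))[0]-b for a,b in zip(q,px)]+[proj(T,W(p,(*a,152)))[0]-cz(*b) for a,b in lids])
c=least_squares(f,[550,-300,-.1],loss='soft_l1');print(c.x,f(c.x).round(1));print('cell',W(c.x,(41,-41,6)), 'pad px',px2z(T,*cz(345,333),.007))
print('side check cell px',proj(S,[W(c.x,(41,-41,6)),W(c.x,(-85.5,85.5,80))]))
p=r.x
def J(w): 
    d=w[:2]*1000-p[:2];C,s=np.cos(p[2]),np.sin(p[2]);return (C*d[0]+s*d[1],-s*d[0]+C*d[1])
for a in[(432,325),(455,350)]:print('pointer jig',J(px2z(S,*sz(*a),.04)))
print('mark bar jig',[J(px2z(T,*tz(*a),z)) for a,z in[((455,105),.036),((468,155),.02)]],[J(px2z(S,*sz(*a),z)) for a,z in[((320,465),.02),((345,492),.036)]])
k=W(p,(-115,210,98));print('tin',px2z(T,*cz(115,135),.045))
mv([.40,.30,.20],0.123)
E
```

```text
['IKError', 'capture', 'finish_job', 'grip_point_offset', 'read_state']
[ 5.34236651e+02 -3.20922418e+02 -1.42474947e-01] [ 0.2 -0.1  0.1 -0.   0.1  0.2 -0.2  0.3 -0.3 -0.3 -0.   0.1  0.1 -0.3]
cell [ 0.56899949 -0.36732872  0.006     ] pad px [ 0.56797621 -0.37349488  0.007     ]
side check cell px [[212.23909765 252.15213173]
 [234.57292774 196.24428119]]
pointer jig (np.float64(91.62629064435816), np.float64(102.20652396398266))
pointer jig (np.float64(120.11124737223408), np.float64(102.88194571051271))
mark bar jig [(np.float64(155.0627816373122), np.float64(-50.57341295691186)), (np.float64(124.12095224573147), np.float64(-52.935336814377024))] [(np.float64(128.45855417015918), np.float64(-44.39068323799402)), (np.float64(161.58104184311003), np.float64(-48.060550329314424))]
tin [ 0.68045768 -0.23623325  0.045     ]
x,y,z [ 1.61  -2.179  0.106] ax.. [-1.000e-03 -2.000e-03 -2.504e+00]
```

move_arm(
  motion=[
    {"x":0.87,"y":-0.96,"z":-0.06,"az":-0.85,"fingers":-0.3},
    {"x":0.87,"y":-0.96,"z":-0.06,"az":-0.85,"fingers":-0.3},
    {"x":0.87,"y":-0.96,"z":-0.06,"az":-0.85,"fingers":-0.3},
    {"x":0.87,"y":-0.96,"z":-0.06,"az":-0.85,"fingers":-0.3},
    {"x":0.87,"y":-0.96,"z":-0.06,"az":-0.85,"fingers":-0.3},
    {"x":0.87,"y":-0.96,"z":-0.06,"az":-0.85,"fingers":-0.3},
    {"x":0.87,"y":-0.96,"z":-0.06,"az":-0.85,"fingers":-0.3},
    {"x":0.87,"y":-0.96,"z":-0.06,"az":-0.85,"fingers":-0.3},
    {"x":0.87,"y":-0.96,"z":-0.06,"az":-0.85,"fingers":-0.3},
    {"x":0.87,"y":-0.96,"z":-0.06,"az":-0.85,"fingers":-0.3},
    {"x":0.87,"y":-0.96,"z":-0.06,"az":-0.85,"fingers":-0.3},
  ],
)

```text
validation failed for argument at $.mo...
```

```bash
python3 - <<'E'
from h import *
mv([.36,.14,.22],0.123)
E
```

```text
x,y,z [ 1.287 -1.734  0.038] ax.. [-1.000e-03 -2.000e-03 -2.504e+00]
```

move_arm(
  motion=[
    {"x":0.87,"y":-0.96,"z":-0.06,"ax":0,"ay":0,"az":-0.85,"fingers":-0.3},
    {"x":0.87,"y":-0.96,"z":-0.06,"ax":0,"ay":0,"az":-0.85,"fingers":-0.3},
    {"x":0.87,"y":-0.96,"z":-0.06,"ax":0,"ay":0,"az":-0.85,"fingers":-0.3},
    {"x":0.87,"y":-0.96,"z":-0.06,"ax":0,"ay":0,"az":-0.85,"fingers":-0.3},
    {"x":0.87,"y":-0.96,"z":-0.06,"ax":0,"ay":0,"az":-0.85,"fingers":-0.3},
    {"x":0.87,"y":-0.96,"z":-0.06,"ax":0,"ay":0,"az":-0.85,"fingers":-0.3},
    {"x":0.87,"y":-0.96,"z":-0.06,"ax":0,"ay":0,"az":-0.85,"fingers":-0.3},
    {"x":0.87,"y":-0.96,"z":-0.06,"ax":0,"ay":0,"az":-0.85,"fingers":-0.3},
    {"x":0.87,"y":-0.96,"z":-0.06,"ax":0,"ay":0,"az":-0.85,"fingers":-0.3},
    {"x":0.87,"y":-0.96,"z":-0.06,"ax":0,"ay":0,"az":-0.85,"fingers":-0.3},
  ],
)

```text
t: 1.1
tool_pos: [0.3307, -0.122, 0.2493]
tcp_rot: [2.875, 1.267, -0.0]
ft_force: [0.1, -0.3, 0.3]
finger_gap: 0.0298
gripper_force: 0.0
```

```bash
python3 - <<'E'
from h import *
mv([.36,.14,.24],0.123)
E
```

```text
x,y,z [ 0.71  -0.517  0.031] ax.. [-0.00e+00  1.00e-03 -1.65e+00]
```

move_arm(
  motion=[
    {"x":0.71,"y":-0.52,"z":0.03,"ax":0,"ay":0,"az":-0.83,"fingers":-0.3},
    {"x":0.71,"y":-0.52,"z":0.03,"ax":0,"ay":0,"az":-0.83,"fingers":-0.3},
    {"x":0.71,"y":-0.52,"z":0.03,"ax":0,"ay":0,"az":-0.83,"fingers":-0.3},
    {"x":0.71,"y":-0.52,"z":0.03,"ax":0,"ay":0,"az":-0.83,"fingers":-0.3},
    {"x":0.71,"y":-0.52,"z":0.03,"ax":0,"ay":0,"az":-0.83,"fingers":-0.3},
    {"x":0.71,"y":-0.52,"z":0.03,"ax":0,"ay":0,"az":-0.83,"fingers":-0.3},
    {"x":0.71,"y":-0.52,"z":0.03,"ax":0,"ay":0,"az":-0.83,"fingers":-0.3},
  ],
)

```text
t: 1.8
tool_pos: [0.3601, 0.1405, 0.2398]
tcp_rot: [-2.534, -1.856, 0.002]
ft_force: [-0.4, -0.2, -0.4]
finger_gap: 0.0298
gripper_force: 0.0
```

```bash
python3 - <<'E'
from h import *
mv([.430,.375,.16],0.123)
E
```

```text
x,y,z [ 0.816 -0.014  0.266] ax.. [-0.002  0.    -0.821]
```

move_arm(
  motion=[
    {"x":0.75,"y":0,"z":0,"ax":0,"ay":0,"az":-0.82,"fingers":-0.3},
    {"x":0.75,"y":0,"z":0,"ax":0,"ay":0,"az":-0.82,"fingers":-0.3},
    {"x":0.75,"y":0,"z":0,"ax":0,"ay":0,"az":-0.82,"fingers":-0.3},
    {"x":0.75,"y":0,"z":0,"ax":0,"ay":0,"az":-0.82,"fingers":-0.3},
    {"x":0.75,"y":0,"z":0,"ax":0,"ay":0,"az":-0.82,"fingers":-0.3},
    {"x":0.75,"y":0,"z":0,"ax":0,"ay":0,"az":-0.82,"fingers":-0.3},
    {"x":0.75,"y":0,"z":0,"ax":0,"ay":0,"az":-0.82,"fingers":-0.3},
  ],
)

```text
t: 2.5
tool_pos: [0.4292, 0.3525, 0.2398]
tcp_rot: [-2.085, -2.35, 0.002]
ft_force: [-0.6, 1.0, 0.1]
finger_gap: 0.0296
gripper_force: 0.0
```

```bash
python3 - <<'E'
from h import *
import pickle
c=cap('wrist','w1.png');pickle.dump(c,open('w1.pkl','wb'))
Rm=R(c['rvec']);print(c['fx'],-Rm.T@np.array(c['tvec']).ravel(),Rm)
print(arm.read_state()['tool_pos'])
print(proj(c,[(.4737,.413,.098),(.484,.3418,.056),(.492,.2677,.095)]))
E
```

```text
308.98185775933655 [0.41932254 0.43156771 0.38236467] [[ 9.92949812e-01  1.18535417e-01 -1.63398022e-04]
 [ 1.12733598e-01 -9.43921241e-01  3.10328578e-01]
 [ 3.66306926e-02 -3.08159124e-01 -9.50629342e-01]]
[0.42897363 0.35235098 0.24011313]
[[378.06270162 127.60447988]
 [369.15435558 190.97856018]
 [370.4344608  269.15730028]]
```

View pics/w1.png

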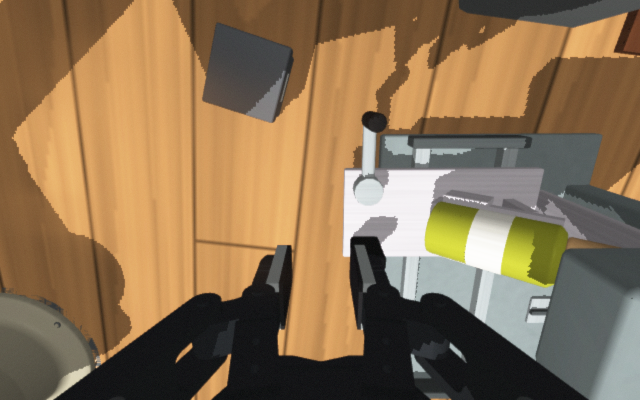

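Wrist view: hub at (369,190) agrees with the estimate, and the knob top at ~(376,123) puts the knob near (0.4735, 0.4165).

```bash
python3 - <<'E'
from h import *
mv([.4735,.4165,.14],0.123)
mv([.4735,.4165,.066],0.123)
E
```

```text
x,y,z [0.195 0.173 0.333] ax.. [-0.001  0.001 -0.008]
x,y,z [0.195 0.173 0.58 ] ax.. [-0.001  0.001 -0.008]
```

move_arm(
  motion=[
    {"x":0.195,"y":0.173,"z":0.3,"ax":0,"ay":0,"az":-0.01,"fingers":-0.1},
    {"x":0.195,"y":0.173,"z":0.3,"ax":0,"ay":0,"az":-0.01,"fingers":-0.1},
    {"x":0.195,"y":0.173,"z":0.3,"ax":0,"ay":0,"az":-0.01,"fingers":-0.1},
    {"x":0.195,"y":0.173,"z":0.4,"ax":0,"ay":0,"az":-0.01,"fingers":-0.1},
    {"x":0.195,"y":0.173,"z":0.48,"ax":0,"ay":0,"az":-0.01,"fingers":-0.1},
    {"x":0.195,"y":0.173,"z":0.54,"ax":0,"ay":0,"az":-0.01,"fingers":-0.1},
    {"x":0.195,"y":0.173,"z":0.58,"ax":0,"ay":0,"az":-0.01,"fingers":-0.1},
    {"x":0.195,"y":0.173,"z":0.58,"ax":0,"ay":0,"az":-0.01,"fingers":-0.1},
    {"x":0.195,"y":0.173,"z":0.58,"ax":0,"ay":0,"az":-0.01,"fingers":-0.1},
  ],
)

```text
t: 3.45
tool_pos: [0.4733, 0.4183, 0.0674]
tcp_rot: [2.078, 2.356, 0.002]
ft_force: [-0.0, 0.2, 1.5]
finger_gap: 0.0383
gripper_force: 0.0
```

```bash
python3 - <<'E'
from h import *
H=np.array([.483,.342]);y0=.123
for a in(.2,.4,.6,.8,1.0,1.15):
    th=y0+a; k=H+.075*np.array([-np.sin(th),np.cos(th)]); print(a);mv([*k,.066],th)
E
```

```text
0.2
x,y,z [-0.011 -0.049  0.004] ax.. [ 0.002 -0.001 -0.377]
0.4
x,y,z [-0.026 -0.096  0.004] ax.. [ 0.002 -0.    -0.759]
0.6
x,y,z [-0.05  -0.14   0.004] ax.. [ 0.002 -0.    -1.141]
0.8
x,y,z [-0.082 -0.179  0.004] ax.. [ 0.002  0.    -1.523]
1.0
x,y,z [-0.121 -0.21   0.004] ax.. [ 0.002  0.    -1.905]
1.15
x,y,z [-0.154 -0.228  0.004] ax.. [ 2.000e-03  1.000e-03 -2.192e+00]
```

move_arm(
  motion=[
    {"x":0,"y":0,"z":0,"ax":0,"ay":0,"az":0,"fingers":-0.38},
    {"x":-0.005,"y":-0.025,"z":0,"ax":0,"ay":0,"az":-0.19,"fingers":-0.38},
    {"x":-0.011,"y":-0.049,"z":0,"ax":0,"ay":0,"az":-0.377,"fingers":-0.38},
    {"x":-0.018,"y":-0.073,"z":0,"ax":0,"ay":0,"az":-0.57,"fingers":-0.38},
    {"x":-0.026,"y":-0.096,"z":0,"ax":0,"ay":0,"az":-0.76,"fingers":-0.38},
    {"x":-0.038,"y":-0.118,"z":0,"ax":0,"ay":0,"az":-0.95,"fingers":-0.38},
    {"x":-0.05,"y":-0.14,"z":0,"ax":0,"ay":0,"az":-0.95,"fingers":-0.38},
    {"x":-0.065,"y":-0.16,"z":0,"ax":0,"ay":0,"az":-0.95,"fingers":-0.38},
  ],
)

```text
t: 4.25
tool_pos: [0.4275, 0.3936, 0.0672]
tcp_rot: [1.436, 2.793, 0.003]
ft_force: [1.4, 3.4, 1.1]
finger_gap: 0.0265
gripper_force: 1.4
```

```bash
python3 - <<'E'
from h import *
H=np.array([.483,.342]);y0=.123
for a in(.8,.9,1.0,1.1,1.2):
    th=y0+a; k=H+.075*np.array([-np.sin(th),np.cos(th)]); print(a);mv([*k,.066],th)
E
```

```text
0.8
x,y,z [-0.009 -0.024  0.004] ax.. [ 0.005  0.    -0.576]
0.9
x,y,z [-0.018 -0.048  0.004] ax.. [ 0.005  0.001 -0.767]
1.0
x,y,z [-0.028 -0.07   0.004] ax.. [ 0.005  0.001 -0.958]
1.1
x,y,z [-0.042 -0.091  0.004] ax.. [ 5.000e-03  1.000e-03 -1.149e+00]
1.2
x,y,z [-0.057 -0.111  0.004] ax.. [ 4.00e-03  1.00e-03 -1.34e+00]
```

move_arm(
  motion=[
    {"x":-0.004,"y":-0.012,"z":0,"ax":0,"ay":0,"az":-0.29,"fingers":-0.38},
    {"x":-0.009,"y":-0.024,"z":0,"ax":0,"ay":0,"az":-0.576,"fingers":-0.38},
    {"x":-0.018,"y":-0.048,"z":0,"ax":0,"ay":0,"az":-0.767,"fingers":-0.38},
    {"x":-0.028,"y":-0.07,"z":0,"ax":0,"ay":0,"az":-0.958,"fingers":-0.38},
    {"x":-0.042,"y":-0.091,"z":0,"ax":0,"ay":0,"az":-1,"fingers":-0.38},
    {"x":-0.049,"y":-0.101,"z":0,"ax":0,"ay":0,"az":-1,"fingers":-0.38},
    {"x":-0.049,"y":-0.101,"z":0,"ax":0,"ay":0,"az":-1,"fingers":-0.38},
    {"x":-0.049,"y":-0.101,"z":0,"ax":0,"ay":0,"az":-1,"fingers":-0.1},
    {"x":-0.049,"y":-0.101,"z":0,"ax":0,"ay":0,"az":-1,"fingers":-0.1},
    {"x":-0.049,"y":-0.101,"z":-0.12,"ax":0,"ay":0,"az":-1,"fingers":-0.1},
    {"x":-0.049,"y":-0.101,"z":-0.25,"ax":0,"ay":0,"az":-1,"fingers":-0.1},
    {"x":-0.049,"y":-0.101,"z":-0.3,"ax":0,"ay":0,"az":-1,"fingers":-0.1},
    {"x":-0.049,"y":-0.101,"z":-0.3,"ax":0,"ay":0,"az":-1,"fingers":-0.1},
  ],
)

```text
t: 5.55
tool_pos: [0.4123, 0.3643, 0.1584]
tcp_rot: [0.66, 3.068, 0.004]
ft_force: [-0.4, 0.6, -0.1]
finger_gap: 0.0385
gripper_force: 0.0
```

```bash
python3 - <<'E'
from h import *
mv([.489,.269,.157],.123+np.pi/2)
mv([.489,.269,.055],.123+np.pi/2)
E
```

```text
x,y,z [-0.364 -0.184  0.005] ax.. [ 0.005  0.007 -1.044]
x,y,z [-0.363 -0.185  0.345] ax.. [ 0.005  0.007 -1.044]
```

move_arm(
  motion=[
    {"x":-0.36,"y":-0.18,"z":0,"ax":0,"ay":0,"az":-1,"fingers":0.0},
    {"x":-0.36,"y":-0.18,"z":0,"ax":0,"ay":0,"az":-1,"fingers":0.0},
    {"x":-0.36,"y":-0.18,"z":0,"ax":0,"ay":0,"az":-1,"fingers":0.0},
    {"x":-0.36,"y":-0.18,"z":0,"ax":0,"ay":0,"az":-1,"fingers":0.0},
    {"x":-0.36,"y":-0.18,"z":0,"ax":0,"ay":0,"az":-1,"fingers":0.0},
  ],
)

```text
t: 6.05
tool_pos: [0.4875, 0.2693, 0.1547]
tcp_rot: [0.155, -3.135, 0.001]
ft_force: [-0.5, 0.1, 0.9]
finger_gap: 0.043
gripper_force: 0.0
```

```bash
python3 - <<'E'
from h import *
mv([.491,.270,.055],.123+np.pi/2)
print(arm.read_state()['joints'])
c=cap('top','t1.png');f=c['frame'];s=cap('side','s1.png')
cv2.imwrite('pics/m1.png',np.hstack([cv2.resize(f[180:280,120:240],(384,320),interpolation=cv2.INTER_CUBIC),cv2.resize(s['frame'][90:190,350:470],(384,320),interpolation=cv2.INTER_CUBIC)]))
E
```

```text
x,y,z [-0.013  0.001  0.332] ax.. [-0.001 -0.005 -0.046]
[ 2.94319557e-01  4.52609645e-01  1.50494248e+00 -6.69571014e-05
  1.18671970e+00 -1.37551390e+00]
```

View pics/m1.png

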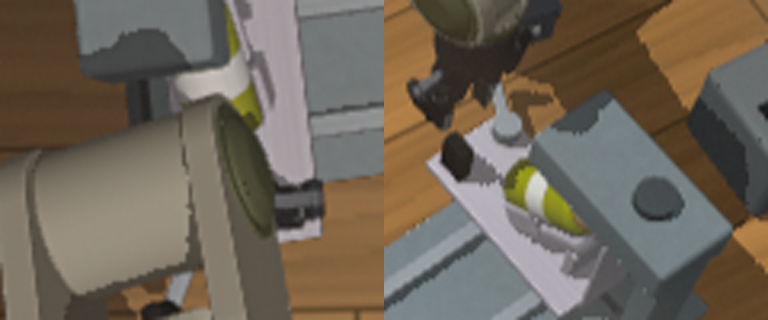

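The left half shows the lever arm now pointing toward the robot (open). On the right, the gripper is above the grip block and the jar is untouched. Descending onto the grip.

move_arm(
  motion=[
    {"x":-0.013,"y":0,"z":0.12,"ax":0,"ay":0,"az":-0.05,"fingers":0.0},
    {"x":-0.013,"y":0,"z":0.2,"ax":0,"ay":0,"az":-0.05,"fingers":0.0},
    {"x":-0.013,"y":0,"z":0.28,"ax":0,"ay":0,"az":-0.05,"fingers":0.0},
    {"x":-0.013,"y":0,"z":0.33,"ax":0,"ay":0,"az":-0.05,"fingers":0.0},
    {"x":-0.013,"y":0,"z":0.33,"ax":0,"ay":0,"az":-0.05,"fingers":0.0},
  ],
)

```text
t: 6.65
tool_pos: [0.4898, 0.2707, 0.055]
tcp_rot: [0.196, -3.131, 0.002]
ft_force: [0.4, -0.1, -0.3]
finger_gap: 0.0427
gripper_force: 0.0
```

move_arm(
  motion=[
    {"x":0,"y":0,"z":0,"ax":0,"ay":0,"az":0,"fingers":-0.4},
    {"x":0,"y":0,"z":0,"ax":0,"ay":0,"az":0,"fingers":-0.5},
    {"x":0,"y":0,"z":0,"ax":0,"ay":0,"az":0,"fingers":-0.6},
    {"x":0,"y":0,"z":0,"ax":0,"ay":0,"az":0,"fingers":-0.7},
    {"x":0,"y":0,"z":0,"ax":0,"ay":0,"az":0,"fingers":-0.7},
  ],
  grip_force=20,
)

```text
t: 7.15
tool_pos: [0.4917, 0.2712, 0.0583]
tcp_rot: [-0.198, 3.134, 0.002]
ft_force: [-1.2, 4.5, 3.8]
finger_gap: 0.0173
gripper_force: 20.4
```

move_arm(
  motion=[
    {"x":0,"y":-0.02,"z":0,"ax":0,"ay":0,"az":0,"fingers":-0.7},
    {"x":0,"y":-0.06,"z":0,"ax":0,"ay":0,"az":0,"fingers":-0.7},
    {"x":0,"y":-0.11,"z":0,"ax":0,"ay":0,"az":0,"fingers":-0.7},
    {"x":0,"y":-0.16,"z":0,"ax":0,"ay":0,"az":0,"fingers":-0.7},
    {"x":0,"y":-0.21,"z":0,"ax":0,"ay":0,"az":0,"fingers":-0.7},
    {"x":0,"y":-0.26,"z":0,"ax":0,"ay":0,"az":0,"fingers":-0.7},
    {"x":0,"y":-0.31,"z":0,"ax":0,"ay":0,"az":0,"fingers":-0.7},
    {"x":0,"y":-0.36,"z":0,"ax":0,"ay":0,"az":0,"fingers":-0.7},
    {"x":0,"y":-0.41,"z":0,"ax":0,"ay":0,"az":0,"fingers":-0.7},
    {"x":0,"y":-0.45,"z":0,"ax":0,"ay":0,"az":0,"fingers":-0.7},
    {"x":0,"y":-0.48,"z":0,"ax":0,"ay":0,"az":0,"fingers":-0.7},
    {"x":0,"y":-0.48,"z":0,"ax":0,"ay":0,"az":0,"fingers":-0.7},
  ],
)

```text
t: 8.35
tool_pos: [0.5097, 0.1264, 0.0583]
tcp_rot: [-0.197, 3.135, -0.002]
ft_force: [-3.9, -6.1, 6.1]
finger_gap: 0.0173
gripper_force: 21.2
```

```bash
python3 - <<'E'
from h import *
import pickle
from fit import r,W
p=r.x
t=cap('top','t2.png');s=cap('side','s2.png');pickle.dump((t,s),open('c2.pkl','wb'))
a=proj(t,W(p,(140,-50,30)))[0];b=proj(s,W(p,(140,-50,30)))[0]; print(a,b)
def cr(f,u,w=22,h=20):
    x,y=int(u[0])-w,int(u[1])-h;print(x,y);return cv2.resize(f[y:y+2*h,x:x+2*w],None,fx=9,fy=9,interpolation=cv2.INTER_CUBIC)
cv2.imwrite('pics/m2.png',np.hstack([cr(t['frame'],a),cr(s['frame'],b)]))
E
```

```text
[244.59388522 144.29687968] [391.2993461  218.86278852]
222 124
369 198
```

View pics/m2.png

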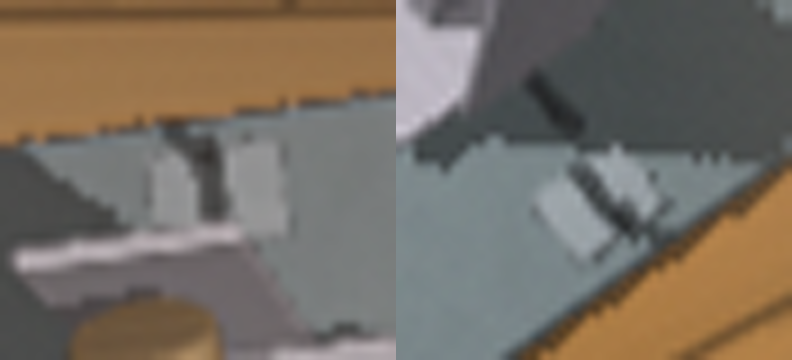

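Top half: the mark plate sits at (222,187) with the pointer hidden by the upright plate. In the side half, the pointer bar runs (535,80)–(578,128) and the mark bar (577,175)–(632,230).

```bash
cat > m.py <<'E'
from h import *
import pickle
from fit import r,W
p=r.x
def J(w): 
    d=w[:2]*1000-p[:2];C,s=np.cos(p[2]),np.sin(p[2]);return np.round((C*d[0]+s*d[1],-s*d[0]+C*d[1]),1)
E
python3 - <<'E'
from m import *
t,s=pickle.load(open('c2.pkl','rb'))
q=lambda x,y,z:J(px2z(s,369+(x-396)/9,198+y/9,z))
print('ptr',q(535,80,.04),q(578,128,.04),'plate',q(601,204,.016),[q(*a,.016) for a in[(535,205),(615,150),(665,200),(590,260)]])
print('bar inner',q(578,172,.017),'outer top',q(632,225,.036))
g=s['frame'].astype(int).sum(2)
np.set_printoptions(linewidth=250);print(g[204:228,382:404])
E
```

```text
ptr [ 96.8 -45.1] [120.3 -44.3] plate [143.  -48.1] [array([129.1, -67.7]), array([129.8, -30.7]), array([155.5, -28.3]), array([157.2, -64.9])]
bar inner [128.7 -47.3] outer top [159.6 -50.7]
[[250 249 253 246 233 229 224 223 222 221 225 221 225 223 219 225 228 229 229 233 229 232]
 [250 249 215 230 224 225 221 221 223 223 224 220 222 223 222 224 223 228 228 230 231 234]
 [249 210 158 180 219 221 224 221 225 221 228 223 224 226 223 225 228 227 225 230 230 232]
 [235 170 125 144 196 220 222 227 225 223 230 227 220 225 224 224 226 231 229 228 231 236]
 [225 205 147 123 154 196 226 227 226 221 226 229 230 223 226 230 224 229 229 230 233 233]
 [223 226 206 128 127 153 196 226 221 224 224 226 225 224 225 225 228 229 227 229 232 230]
 [221 218 219 177 112 131 153 196 222 223 221 227 224 224 224 229 231 229 231 231 231 231]
 [221 221 220 214 147 133 138 144 221 225 220 225 219 221 222 221 225 225 228 227 228 233]
 [220 222 222 220 205 170 154 159 223 222 224 225 222 221 219 221 226 223 225 232 232 227]
 [220 218 217 219 217 212 185 206 223 222 238 242 223 220 225 221 225 224 229 230 227 22
[... 577 characters left out ...]
8 484 333 203 231 335 308 396 473 470 342 295 382 384 386 369]
 [393 393 344 462 491 486 482 479 452 279 205 181 225 297 467 395 268 338 382 388 344 263]
 [392 392 366 390 486 483 481 483 480 434 288 154 159 221 332 271 342 381 376 321 244 205]
 [387 394 395 383 427 480 481 475 481 479 431 282 149 213 219 217 289 287 282 229 210 218]
 [386 394 394 393 394 439 481 477 479 474 429 298 335 217 339 219 223 194 205 210 219 337]
 [387 387 391 392 395 402 428 480 472 394 298 362 387 342 379 253 194 208 211 219 334 380]
 [386 384 394 394 396 393 364 425 395 267 345 391 397 357 276 222 203 212 215 336 376 374]
 [383 387 387 390 391 393 376 361 373 343 387 389 340 243 197 205 217 332 337 373 373 373]]
```

```bash
python3 - <<'E'
from m import *
t,s=pickle.load(open('c2.pkl','rb'))
q=lambda u,v,z:J(px2z(s,u,v,z))
print('ptr',[q(u,v,.042) for u,v in[(384.2,206.5),(385.5,208.5),(387,211)]])
print('bar',q(388.8,216,.018),q(391,219.5,.027),q(393.6,222.3,.036))
np.set_printoptions(linewidth=250);g=t['frame'].astype(int).sum(2);print(g[134:152,234:256])
for z,y in((.036,-51),(.02,-51),(.04,-48)):print(proj(t,[W(p,(x,y,z*1000)) for x in(125,140,160)]))
E
```

```text
ptr [array([ 95.7, -45.6]), array([103.6, -46.6]), array([113.2, -48.1])]
bar [125.  -46.4] [140.5 -51.2] [154.7 -53.4]
[[348 350 350 348 350 347 349 350 348 349 349 348 348 347 346 349 348 351 343 325 347 324]
 [354 354 357 354 353 355 355 357 356 354 355 353 353 351 330 325 328 332 323 262 350 262]
 [354 355 354 334 354 337 332 332 336 332 337 344 345 344 270 249 256 274 279 302 375 349]
 [341 337 326 253 333 267 220 196 226 263 274 288 307 344 354 362 372 372 365 367 375 366]
 [296 266 272 269 311 331 219 204 242 350 332 318 366 370 365 343 367 370 365 369 370 369]
 [356 362 370 371 360 356 264 220 218 243 235 227 354 374 360 312 377 393 380 357 367 368]
 [360 362 365 365 372 357 358 296 234 219 206 185 293 400 406 427 436 439 424 333 364 371]
 [364 360 365 368 388 367 406 429 325 220 166 160 265 442 442 441 441 442 433 331 363 370]
 [361 360 364 362 376 431 436 445 433 280 224 195 248 448 445 438 437 440 433 359 365 372]
 [359 360 362 356 345 430 435 440 436 328 247 219 258 444 440 436 436 437 437 400 368 368]
 [362 362 363 357 339 429 431 435 440 431 265 219 264 432 443 437 435 
[... 222 characters left out ...]
66 433 436 437 441 435 276 213 225 340 436 451 447 448 452 443 361 367]
 [230 331 337 362 369 413 421 431 439 441 353 307 313 399 414 443 448 449 452 443 336 365]
 [225 247 305 398 391 356 379 418 435 472 499 486 494 515 484 441 439 437 432 427 339 368]
 [353 380 454 506 494 490 502 504 493 499 505 496 495 514 459 378 378 389 367 378 351 366]
 [516 510 502 505 504 495 513 498 461 419 370 327 305 311 328 340 309 365 365 368 370 371]]
[[245.29009909 149.17833039]
 [244.59994453 143.70711604]
 [243.68267559 136.43544776]]
[[246.24711827 150.53180101]
 [245.56480248 145.13115788]
 [244.65791351 137.95298063]]
[[243.92319058 148.98983531]
 [243.2325674  143.50026438]
 [242.31468559 136.20427814]]
```

move_arm(
  motion=[
    {"x":0,"y":-0.006,"z":0,"ax":0,"ay":0,"az":0,"fingers":-0.7},
    {"x":0,"y":-0.012,"z":0,"ax":0,"ay":0,"az":0,"fingers":-0.7},
    {"x":0,"y":-0.012,"z":0,"ax":0,"ay":0,"az":0,"fingers":-0.7},
    {"x":0,"y":-0.012,"z":0,"ax":0,"ay":0,"az":0,"fingers":-0.7},
  ],
)

```text
t: 8.85
tool_pos: [0.51, 0.1242, 0.0583]
tcp_rot: [-0.198, 3.135, 0.0]
ft_force: [-5.2, 1.9, 6.9]
finger_gap: 0.0176
gripper_force: 21.3
```

```bash
python3 - <<'E'
from m import *
s=cap('side','s3.png');pickle.dump(s,open('s3.pkl','wb'))
np.set_printoptions(linewidth=250);g=s['frame'].astype(int).sum(2);print(g[200:216,378:394])
print(arm.read_state()['tool_pos'])
E
```

```text
[[359 273 244 245 245 246 251 252 249 250 250 251 249 224 226 230]
 [363 253 246 247 248 244 251 255 253 252 251 252 237 227 227 226]
 [332 245 247 248 244 249 253 252 248 250 246 231 223 220 225 226]
 [298 250 249 249 249 253 250 251 251 246 225 223 222 224 220 227]
 [265 245 243 248 251 255 250 243 234 228 225 223 222 218 224 225]
 [249 249 246 247 249 255 227 227 219 224 224 223 223 222 220 226]
 [249 250 246 252 251 216 165 222 220 222 219 223 225 220 228 224]
 [246 251 254 240 198 148 128 178 222 225 227 225 223 228 228 228]
 [252 249 242 226 204 156 119 142 192 224 225 226 222 227 229 227]
 [242 235 228 221 221 202 129 131 150 191 224 223 220 226 223 225]
 [233 227 221 220 221 222 196 117 131 152 199 221 225 221 223 221]
 [225 219 219 222 222 222 223 168 121 132 149 205 220 221 220 223]
 [224 221 217 219 219 223 222 210 145 173 160 193 219 224 219 222]
 [219 347 223 217 221 222 218 222 204 190 166 213 221 221 234 238]
 [350 393 349 345 220 350 350 219 342 210 203 225 221 234 255 423]
 [393 391 401 393 345 390 394 344 391 347 346 335 362 265 429 484]]
[0.51002387 0.12420572 0.05828735]
```

```bash
python3 - <<'E'
from m import *
s=pickle.load(open('s3.pkl','rb'));g=s['frame'].astype(float).sum(2)
# ridge match: mean darkness along a projected 3D segment, for candidate y
def prof(segz,x0,x1,ys):
    out=[]
    for y in ys:
        P=proj(s,[W(p,(x,y,z)) for x,z in zip(np.linspace(x0,x1,15),np.linspace(*segz,15))]).astype(np.float32)
        out.append(cv2.remap(g.astype(np.float32),P[:,:1],P[:,1:],cv2.INTER_LINEAR).mean())
    return np.round(out)
ys=np.arange(-60,-38,1.)
print(ys);print('ptr',prof((42,42),97,115,ys));print('bar',prof((20,36),130,157,ys));print('bar18',prof((30,36),130,157,ys))
E
```

```text
[-60. -59. -58. -57. -56. -55. -54. -53. -52. -51. -50. -49. -48. -47.
 -46. -45. -44. -43. -42. -41. -40. -39.]
ptr [224. 222. 221. 219. 214. 202. 185. 166. 148. 136. 131. 132. 136. 143.
 155. 171. 188. 202. 213. 220. 223. 223.]
bar [466. 454. 437. 411. 375. 334. 291. 254. 227. 217. 223. 241. 265. 294.
 330. 371. 405. 430. 448. 461. 464. 465.]
bar18 [456. 434. 399. 355. 305. 256. 223. 210. 214. 228. 251. 283. 320. 358.
 393. 421. 439. 448. 454. 458. 459. 457.]
```

move_arm(
  motion=[
    {"x":0,"y":-0.006,"z":0,"ax":0,"ay":0,"az":0,"fingers":-0.7},
    {"x":0,"y":-0.006,"z":0,"ax":0,"ay":0,"az":0,"fingers":-0.7},
    {"x":0,"y":-0.006,"z":0,"ax":0,"ay":0,"az":0,"fingers":-0.7},
    {"x":0,"y":-0.006,"z":0,"ax":0,"ay":0,"az":0,"fingers":-0.2},
    {"x":0,"y":-0.006,"z":0,"ax":0,"ay":0,"az":0,"fingers":0.0},
    {"x":0,"y":-0.006,"z":0,"ax":0,"ay":0,"az":0,"fingers":0.0},
    {"x":0,"y":-0.006,"z":-0.1,"ax":0,"ay":0,"az":0,"fingers":0.0},
    {"x":0,"y":-0.006,"z":-0.24,"ax":0,"ay":0,"az":0,"fingers":0.0},
    {"x":0,"y":-0.006,"z":-0.34,"ax":0,"ay":0,"az":0,"fingers":0.0},
    {"x":0,"y":-0.006,"z":-0.34,"ax":0,"ay":0,"az":0,"fingers":0.0},
  ],
)

```text
t: 9.9
tool_pos: [0.5122, 0.1223, 0.1633]
tcp_rot: [-0.198, 3.128, -0.001]
ft_force: [0.8, -0.8, -0.5]
finger_gap: 0.0422
gripper_force: 0.0
```

```bash
cat > pt.py <<'E'
from m import *
def prof(g,s,segz,x0,x1,ys):
    out=[]
    for y in ys:
        P=proj(s,[W(p,(x,y,z)) for x,z in zip(np.linspace(x0,x1,15),np.linspace(*segz,15))]).astype(np.float32)
        out.append(cv2.remap(g.astype(np.float32),P[:,:1],P[:,1:],cv2.INTER_LINEAR).mean())
    return np.round(out)
def check():
    s=cap('side');g=s['frame'].astype(float).sum(2);ys=np.arange(-60,-38,1.)
    print('ptr',prof(g,s,(42,42),97,115,ys));print('bar',prof(g,s,(20,36),130,157,ys))
    for n,a in(('ptr',prof(g,s,(42,42),97,115,ys)),('bar',prof(g,s,(20,36),130,157,ys))):
        w=np.clip(np.percentile(a,75)-a,0,None);print(n,(w*ys).sum()/w.sum())
    return s
E
python3 - <<'E'
from pt import *
s=check()
H0=np.array([.483,.342]);d=-np.array([-np.sin(.123),np.cos(.123)])
for k in (.151,):
  H=H0+d*k
  for a in(1.09,):
    th=.123+a;kn=H+.075*np.array([-np.sin(th),np.cos(th)]);print(H,kn,proj(s,[(*kn,.098),(*H,.056)]));mv([*kn,.16],th)
t=cap('top','t4.png')
cv2.imwrite('pics/m3.png',np.hstack([cv2.resize(s['frame'][80:180,320:440],(396,330),interpolation=cv2.INTER_CUBIC),cv2.resize(t['frame'][190:290,190:310],(396,330),interpolation=cv2.INTER_CUBIC)]))
E
```

```text
ptr [224. 220. 215. 208. 195. 176. 156. 141. 133. 132. 136. 143. 153. 166.
 182. 199. 211. 218. 221. 223. 223. 223.]
bar [467. 456. 439. 412. 376. 334. 291. 254. 226. 217. 223. 242. 265. 295.
 331. 371. 404. 429. 447. 460. 464. 464.]
ptr -50.731283422459896
bar -50.45052212829438
[0.5015262 0.1921408] [0.43127589 0.21840662] [[349.64154227 127.13278759]
 [352.80892431 152.69898778]]
x,y,z [0.224 0.352 0.002] ax.. [0.001 0.007 0.924]
```

```bash
python3 - <<'E'
from h import *
s=cv2.imread('pics/t4.png').astype(int).sum(2)
c=cap('side');g=c['frame'].astype(int).sum(2)
np.set_printoptions(linewidth=250)
print(g[116:142:1,338:364])
E
```

```text
[[277 272 260 248 238 236 231 231 226 226 222 217 213 210 198 197 227 331 333 362 368 363 369 370 365 363]
 [261 253 241 235 233 232 228 225 217 219 212 204 202 217 210 204 277 361 364 362 364 368 366 360 361 359]
 [242 236 230 227 226 225 218 215 212 207 204 195 209 248 245 226 350 362 362 367 370 362 366 356 358 356]
 [230 228 225 222 217 216 209 206 199 195 210 238 248 260 258 197 369 367 369 367 362 358 356 362 360 364]
 [226 218 218 217 211 207 201 191 211 240 249 262 260 260 265 142 278 365 363 361 357 360 362 367 373 378]
 [217 214 212 201 201 187 207 240 244 261 262 263 263 260 220 103 166 290 358 362 362 370 374 379 377 376]
 [209 203 193 195 210 241 246 264 260 264 262 259 262 227 156 125 143 189 291 374 378 377 380 375 374 371]
 [196 186 208 238 247 260 261 259 261 262 261 257 228 178 129 143 145 150 175 292 382 376 376 377 371 375]
 [207 238 246 265 259 262 262 262 243 211 259 224 180 141 117 141 141 132 103 161 327 371 377 374 370 375]
 [249 268 269 268 269 268 269 270 253 206 248 168 135 107 115 140 121  96  96  84 194 376 378 378 373 372]
 [258 267 265 263 294 263 256 
[... 982 characters left out ...]
  67  69  73  59 178 336 325 320 319 325 329 330 333 329]
 [ 58  57  56  64  60  59  60  58  60  59  63  71  72  68  70 130 293 325 322 323 328 332 333 330 320 320]
 [ 54  49  57  63  64  56  61  54  64  60  64  57 217 122 169 278 324 325 326 333 335 334 327 320 312 309]
 [ 51  54  58  62  64  58  60  62  62  61  61 135 415 381 251 322 326 331 334 330 331 321 316 317 309 303]
 [ 60  48  55  51  58  74  58  66  55  70  63 238 472 473 269 333 334 330 330 325 319 308 312 306 306 306]
 [ 58  61 164 119  70  80  85  50  62  59  64 346 474 469 292 331 329 327 322 241 241 232 308 226 229 316]
 [ 54  58 259 137  76  73  98 102 142  87 196 454 478 464 349 325 320 317 236 179 179 177 231 185 185 241]]
```

move_arm(
  motion=[
    {"x":0.224,"y":0.352,"z":0,"ax":0,"ay":0,"az":0.924,"fingers":0.1},
    {"x":0.224,"y":0.352,"z":0,"ax":0,"ay":0,"az":0.924,"fingers":0.1},
    {"x":0.224,"y":0.352,"z":0,"ax":0,"ay":0,"az":0.924,"fingers":0.1},
    {"x":0.224,"y":0.352,"z":0,"ax":0,"ay":0,"az":0.924,"fingers":0.1},
    {"x":0.224,"y":0.352,"z":0,"ax":0,"ay":0,"az":0.924,"fingers":0.1},
    {"x":0.224,"y":0.352,"z":0.06,"ax":0,"ay":0,"az":0.924,"fingers":0.1},
    {"x":0.224,"y":0.352,"z":0.12,"ax":0,"ay":0,"az":0.924,"fingers":0.1},
  ],
)

```text
t: 10.75
tool_pos: [0.4306, 0.2181, 0.1222]
tcp_rot: [-0.557, -3.091, 0.0]
ft_force: [-0.5, -0.6, 0.1]
finger_gap: 0.0471
gripper_force: 0.0
```

```bash
python3 - <<'E'
from h import *
H0=np.array([.483,.342]);d=-np.array([-np.sin(.123),np.cos(.123)])
H=H0+d*.151
th=.123+1.09;kn=H+.075*np.array([-np.sin(th),np.cos(th)]);mv([*kn,.067],th)
c=cap('side');g=c['frame'].astype(int).sum(2);t=cap('top');
print(proj(c,[(*kn,.098),(*H,.056)]))
cv2.imwrite('pics/m4.png',cv2.resize(np.hstack([c['frame'][100:170,310:390],t['frame'][190:260,200:280]]),None,fx=5,fy=5,interpolation=cv2.INTER_CUBIC))
E
```

```text
x,y,z [-0.002  0.002  0.184] ax.. [-0.001 -0.001  0.003]
[[349.64154227 127.13278759]
 [352.80892431 152.69898778]]
```

View pics/m4.png

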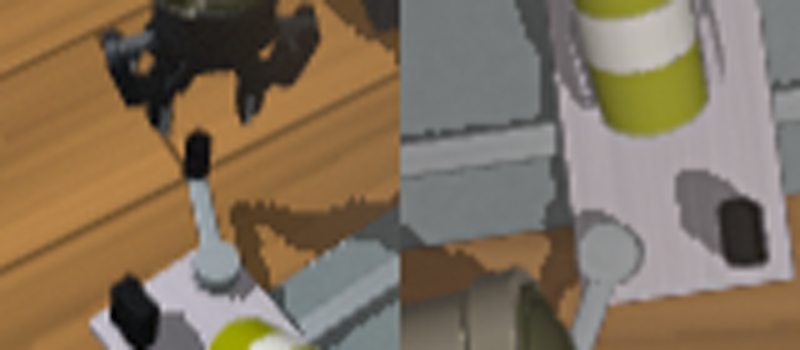

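The knob top at side pixel (350,127) and the hub at (353.4,151.6) match the prediction. Descend and close.

move_arm(
  motion=[
    {"x":0,"y":0,"z":0.07,"ax":0,"ay":0,"az":0,"fingers":0.1},
    {"x":0,"y":0,"z":0.13,"ax":0,"ay":0,"az":0,"fingers":0.1},
    {"x":0,"y":0,"z":0.182,"ax":0,"ay":0,"az":0,"fingers":0.1},
    {"x":0,"y":0,"z":0.182,"ax":0,"ay":0,"az":0,"fingers":-0.38},
    {"x":0,"y":0,"z":0.182,"ax":0,"ay":0,"az":0,"fingers":-0.38},
  ],
)

```text
t: 11.35
tool_pos: [0.4308, 0.2184, 0.0693]
tcp_rot: [0.558, 3.091, 0.0]
ft_force: [0.1, 0.3, -0.0]
finger_gap: 0.0264
gripper_force: 0.0
```

```bash
python3 - <<'E'
from h import *
H=np.array([.5015,.1921])
for a in(.9,.75,.6,.45,.3,.15,0,-.06):
    th=.123+a; k=H+.075*np.array([-np.sin(th),np.cos(th)]); print(a);mv([*k,.067],th)
E
```

```text
0.9
x,y,z [-0.006  0.047  0.008] ax.. [0.    0.    0.364]
0.75
x,y,z [-0.016  0.084  0.008] ax.. [0.   0.   0.65]
0.6
x,y,z [-0.031  0.118  0.008] ax.. [0.    0.    0.937]
0.45
x,y,z [-0.051  0.15   0.008] ax.. [0.    0.    1.223]
0.3
x,y,z [-0.075  0.178  0.008] ax.. [0.   0.   1.51]
0.15
x,y,z [-0.104  0.202  0.008] ax.. [0.    0.    1.796]
0
x,y,z [-0.136  0.222  0.008] ax.. [0.    0.    2.082]
-0.06
x,y,z [-0.149  0.228  0.008] ax.. [0.    0.    2.197]
```

move_arm(
  motion=[
    {"x":-0.003,"y":0.023,"z":0,"ax":0,"ay":0,"az":0.18,"fingers":-0.38},
    {"x":-0.006,"y":0.047,"z":0,"ax":0,"ay":0,"az":0.364,"fingers":-0.38},
    {"x":-0.011,"y":0.066,"z":0,"ax":0,"ay":0,"az":0.5,"fingers":-0.38},
    {"x":-0.016,"y":0.084,"z":0,"ax":0,"ay":0,"az":0.65,"fingers":-0.38},
    {"x":-0.023,"y":0.101,"z":0,"ax":0,"ay":0,"az":0.8,"fingers":-0.38},
    {"x":-0.031,"y":0.118,"z":0,"ax":0,"ay":0,"az":0.937,"fingers":-0.38},
    {"x":-0.031,"y":0.118,"z":0,"ax":0,"ay":0,"az":0.937,"fingers":-0.38},
  ],
)

```text
t: 12.05
tool_pos: [0.4521, 0.2487, 0.0696]
tcp_rot: [1.293, 2.862, 0.001]
ft_force: [0.4, -0.6, -0.4]
finger_gap: 0.0266
gripper_force: 0.0
```

```bash
python3 - <<'E'
from h import *
H=np.array([.5015,.1921])
for a in(.45,.3,.15,0.05,0,-.06):
    th=.123+a; k=H+.075*np.array([-np.sin(th),np.cos(th)]); print(a);mv([*k,.067],th)
E
```

```text
0.45
x,y,z [-0.003  0.036  0.009] ax.. [0.002 0.001 0.285]
0.3
x,y,z [-0.011  0.072  0.009] ax.. [0.002 0.001 0.572]
0.15
x,y,z [-0.025  0.107  0.009] ax.. [0.002 0.001 0.858]
0.05
x,y,z [-0.037  0.129  0.009] ax.. [0.003 0.    1.049]
0
x,y,z [-0.044  0.14   0.009] ax.. [0.003 0.    1.145]
-0.06
x,y,z [-0.053  0.152  0.009] ax.. [0.003 0.    1.259]
```

move_arm(
  motion=[
    {"x":-0.001,"y":0.018,"z":0,"ax":0,"ay":0,"az":0.14,"fingers":-0.38},
    {"x":-0.003,"y":0.036,"z":0,"ax":0,"ay":0,"az":0.285,"fingers":-0.38},
    {"x":-0.007,"y":0.054,"z":0,"ax":0,"ay":0,"az":0.43,"fingers":-0.38},
    {"x":-0.011,"y":0.072,"z":0,"ax":0,"ay":0,"az":0.572,"fingers":-0.38},
    {"x":-0.018,"y":0.09,"z":0,"ax":0,"ay":0,"az":0.71,"fingers":-0.38},
    {"x":-0.025,"y":0.107,"z":0,"ax":0,"ay":0,"az":0.858,"fingers":-0.38},
    {"x":-0.037,"y":0.129,"z":0,"ax":0,"ay":0,"az":1,"fingers":-0.38},
    {"x":-0.044,"y":0.14,"z":0,"ax":0,"ay":0,"az":1,"fingers":-0.38},
    {"x":-0.048,"y":0.146,"z":0,"ax":0,"ay":0,"az":1,"fingers":-0.38},
    {"x":-0.048,"y":0.146,"z":0,"ax":0,"ay":0,"az":1,"fingers":-0.38},
    {"x":-0.048,"y":0.146,"z":0,"ax":0,"ay":0,"az":1,"fingers":-0.38},
  ],
)

```text
t: 13.15
tool_pos: [0.4937, 0.2667, 0.0691]
tcp_rot: [-1.987, -2.433, -0.001]
ft_force: [-3.3, 1.0, 2.4]
finger_gap: 0.0267
gripper_force: 1.5
```

move_arm(
  motion=[
    {"x":0,"y":0.01,"z":0,"ax":0,"ay":0,"az":0,"fingers":-0.38},
    {"x":0,"y":0.01,"z":0,"ax":0,"ay":0,"az":0,"fingers":-0.38},
  ],
)

```text
t: 13.35
tool_pos: [0.4962, 0.2673, 0.0689]
tcp_rot: [-1.987, -2.432, 0.002]
ft_force: [-7.4, 1.0, 3.6]
finger_gap: 0.0267
gripper_force: 3.3
```

move_arm(
  motion=[
    {"x":0,"y":0,"z":0,"ax":0,"ay":0,"az":0,"fingers":-0.05},
    {"x":0,"y":0,"z":0,"ax":0,"ay":0,"az":0,"fingers":-0.05},
    {"x":0,"y":0,"z":0,"ax":0,"ay":0,"az":0,"fingers":-0.05},
    {"x":0,"y":0,"z":-0.12,"ax":0,"ay":0,"az":0,"fingers":-0.05},
    {"x":0,"y":0,"z":-0.27,"ax":0,"ay":0,"az":0,"fingers":-0.05},
    {"x":-0.4,"y":-0.5,"z":-0.5,"ax":0,"ay":0,"az":0,"fingers":1},
    {"x":-0.4,"y":-0.5,"z":-0.6,"ax":0,"ay":0,"az":-0.2,"fingers":1},
    {"x":-0.4,"y":-0.5,"z":-0.6,"ax":0,"ay":0,"az":-0.5,"fingers":1},
    {"x":-0.4,"y":-0.5,"z":-0.6,"ax":0,"ay":0,"az":-0.8,"fingers":1},
    {"x":-0.4,"y":-0.5,"z":-0.6,"ax":0,"ay":0,"az":-1,"fingers":1},
  ],
)

```text
t: 14.35
tool_pos: [0.3724, 0.1184, 0.2508]
tcp_rot: [1.284, 2.863, 0.002]
ft_force: [0.7, 0.5, -0.6]
finger_gap: 0.0853
gripper_force: 0.0
```

```bash
python3 - <<'E'
from pt import *
print(arm.read_state()['tool_pos'],arm.read_state()['joints'])
s=check();g=s['frame'];pickle.dump(s,open('s5.pkl','wb'));t=cap('top','t5.png');pickle.dump(t,open('t5.pkl','wb'))
k=proj(s,[(*(np.array([.5015,.1921])+.075*np.array([-np.sin(.123+a),np.cos(.123+a)])),.098) for a in(0,.1,.2,.3)]);print(k)
np.set_printoptions(linewidth=250)
u,v=k[0].astype(int);print(g.astype(int).sum(2)[v-8:v+10,u-14:u+10])
# jar body lime mask centroids
for n,c in(('t',t),('s',s)):
    h=cv2.cvtColor(c['frame'],cv2.COLOR_BGR2HSV);m=((h[...,0]>25)&(h[...,0]<40)&(h[...,1]>150)).astype(np.uint8)
    q=proj(c,[W(p,(-10,-50,120))])[0];nl,l,st,ce=cv2.connectedComponentsWithStats(m)
    for i in range(1,nl):
        if st[i,4]>20 and np.hypot(*(ce[i]-q))<50:print(n,q,st[i],ce[i])
E
```

```text
[0.37240149 0.11835129 0.25084047] [ 5.86758578e-03 -9.46386919e-03  1.82470296e+00 -5.48874120e-04
  1.32244250e+00 -7.21309962e-01]
ptr [222. 218. 214. 206. 193. 175. 157. 143. 136. 134. 136. 141. 151. 165.
 182. 199. 211. 217. 220. 221. 221. 221.]
bar [463. 452. 435. 408. 372. 330. 287. 251. 224. 215. 221. 239. 262. 291.
 327. 367. 401. 426. 444. 457. 461. 461.]
ptr -50.74309392265194
bar -50.45675944333996
[[371.43596297 134.9952688 ]
 [369.94964682 133.4546364 ]
 [368.3051406  132.04996852]
 [366.51882164 130.79428814]]
[[376 377 375 372 366 365 349 311 263 258 280 311 325 336 338 329 319 315 313 314 317 317 320 322]
 [374 374 371 364 347 309 263 260 277 310 328 340 336 327 322 320 312 314 313 318 323 325 316 249]
 [370 366 351 307 261 257 275 310 323 342 334 330 324 320 312 311 316 319 323 322 322 310 246 194]
 [349 305 257 253 274 310 331 344 335 332 327 322 312 316 317 321 321 327 324 317 313 302 187 193]
 [257 251 274 311 330 339 338 330 324 321 312 319 317 325 322 330 322 319 310 304 297 299 197 200]
 [279 313 331 345 338 333 330 322 317 315 320 324 324 327 324 317 316 306 
[... 833 characters left out ...]
8 177 180 182 185 190 194 193 126  90  95 102 105 112 197 199 251 197 248 251 254]
 [176 173 180 176 177 184 188 186 189 190 273 145  93  96  92 103 134 194 196 200 203 210 210 212]
 [176 174 181 180 190 185 192 188 195 285 424 307  94  90  92  99 160 202 203 206 209 210 213 210]
 [178 180 182 187 185 187 191 276 402 424 458 427 292 131  96 106 197 206 207 214 210 213 208 211]]
t [246.11312559 195.14657864] [232 172  24  21 340] [244.18823529 183.29117647]
t [246.11312559 195.14657864] [239 200  22  16 234] [250.17094017 208.71367521]
s [365.00120759 173.29565003] [351 164  13  16  97] [355.86597938 170.05154639]
s [365.00120759 173.29565003] [362 170  20  19 181] [369.26519337 177.61878453]
```

Locked: the knob is at side ~(371.4,136), matching 0 rad, and the pointer is still on the mark. Next I'll fit the jar's foot position from its silhouette.

```bash
cat > jar.py <<'E'
from m import *
from scipy.optimize import minimize
K=4
def mask(c):
    h=cv2.cvtColor(c['frame'],cv2.COLOR_BGR2HSV);m=((h[...,0]>25)&(h[...,0]<40)&(h[...,1]>150)).astype(np.uint8)
    q=proj(c,[W(p,(-10,-50,120))])[0];n,l,st,ce=cv2.connectedComponentsWithStats(m)
    ok=[i for i in range(1,n) if st[i,4]>20 and np.hypot(*(ce[i]-q))<30]
    pts=np.argwhere(np.isin(l,ok))[:,::-1].astype(np.float32)
    pts=np.concatenate([pts+d for d in((-.5,-.5),(.5,.5),(.5,-.5),(-.5,.5))]).astype(np.float32)
    return cv2.convexHull(pts)
def model(c,xf,y,zf,a=np.radians(40)):
    th=np.linspace(0,2*np.pi,40);P=[]
    for s,r in((0,28),(104,28),(110,21)):
        for t in th:
            u=r*np.cos(t);P.append(W(p,(xf+s*np.cos(a)-u*np.sin(a),y+r*np.sin(t),zf+s*np.sin(a)+u*np.cos(a))))
    return cv2.convexHull(proj(c,P).astype(np.float32))
def iou(A,B):
    i=cv2.intersectConvexConvex(A,B)[0];a=cv2.contourArea(A);b=cv2.contourArea(B);return i/(a+b-i)
E
python3 - <<'E'
from jar import *
t=pickle.load(open('t5.pkl','rb'));s=pickle.load(open('s5.pkl','rb'))
Mt,Ms=mask(t),mask(s)
for cams in('ts','t'):
  f=lambda v:-iou(Mt,model(t,*v))-(iou(Ms,model(s,*v)) if 's' in cams else 0)
  b=min((minimize(f,[x,-51,z],method='Nelder-Mead') for x in(-70,-50) for z in(65,80)),key=lambda r:r.fun)
  print(cams,b.x,b.fun,iou(Mt,model(t,*b.x)),iou(Ms,model(s,*b.x)))
# silhouette along z-fixed
for z in(65,72,80):
  g=minimize(lambda v:-iou(Mt,model(t,v[0],v[1],z))-iou(Ms,model(s,v[0],v[1],z)),[-60,-51],method='Nelder-Mead');print(z,g.x,g.fun)
E
```

```text
ts [-46.48252923 -50.0058466   75.71952362] -1.8036185650489454 0.8987923790479827 0.9048261860009627
t [-37.69072193 -43.96609793  31.44995839] -0.9405044701388023 0.9405044701388023 0.42942787595767945
65 [-48.10134907 -47.86299453] -1.7359457602562482
72 [-48.22630028 -49.39234237] -1.7864986898915853
80 [-45.38031419 -51.15582676] -1.7933990806684939
```

```bash
cat > g.py <<'E'
from m import *
a=np.radians(40);yw=p[2]+np.pi/2
G=W(p,(-46.5+82*np.cos(a),-50.3,75.7+82*np.sin(a)))
def tcp(back,tl): 
    return G+(.0187-back)*Rt(yw,np.radians(tl))[:,2]
E
python3 - <<'E'
from g import *
print(G,tcp(.13,20),tcp(0,20));mv(tcp(.13,20),yw,np.radians(20))
E
```

```text
[0.63590005 0.17179312 0.12840858] [0.59812172 0.16711535 0.23299637] [0.64224736 0.17257906 0.11083633]
x,y,z [-0.375  0.668  0.061] ax.. [-0.321 -0.605 -1.837]
```

move_arm(
  motion=[
    {"x":-0.37,"y":0.67,"z":0.04,"ax":-0.16,"ay":-0.3,"az":-0.92,"fingers":1},
    {"x":-0.37,"y":0.67,"z":0.04,"ax":-0.16,"ay":-0.3,"az":-0.92,"fingers":1},
    {"x":-0.37,"y":0.67,"z":0.04,"ax":-0.16,"ay":-0.3,"az":-0.92,"fingers":1},
    {"x":-0.37,"y":0.67,"z":0.04,"ax":-0.16,"ay":-0.3,"az":-0.92,"fingers":1},
    {"x":-0.37,"y":0.67,"z":0.04,"ax":-0.16,"ay":-0.3,"az":-0.92,"fingers":1},
    {"x":-0.37,"y":0.67,"z":0.04,"ax":-0.16,"ay":-0.3,"az":-0.92,"fingers":1},
    {"x":-0.37,"y":0.67,"z":0.04,"ax":-0.16,"ay":-0.3,"az":-0.92,"fingers":1},
  ],
)

```text
t: 15.15
tool_pos: [0.5977, 0.1704, 0.235]
tcp_rot: [0.541, 2.918, 0.017]
ft_force: [-0.6, 0.4, 0.2]
finger_gap: 0.0851
gripper_force: 0.0
```

```bash
python3 - <<'E'
from g import *
mv(tcp(.13,20),yw,np.radians(20))
E
```

```text
x,y,z [-0.004 -0.01   0.007] ax.. [-0.161 -0.317 -0.919]
```

move_arm(
  motion=[
    {"x":0,"y":-0.01,"z":0,"ax":-0.16,"ay":-0.317,"az":-0.92,"fingers":1},
    {"x":0,"y":-0.01,"z":0,"ax":-0.16,"ay":-0.317,"az":-0.92,"fingers":1},
    {"x":0,"y":-0.01,"z":0,"ax":-0.16,"ay":-0.317,"az":-0.92,"fingers":1},
    {"x":0,"y":-0.01,"z":0,"ax":-0.16,"ay":-0.317,"az":-0.92,"fingers":1},
    {"x":0,"y":-0.01,"z":0,"ax":-0.16,"ay":-0.317,"az":-0.92,"fingers":1},
  ],
)

```text
t: 15.65
tool_pos: [0.5956, 0.1669, 0.2367]
tcp_rot: [-0.173, 2.786, 0.03]
ft_force: [0.8, -0.7, -0.0]
finger_gap: 0.0852
gripper_force: 0.0
```

```bash
python3 - <<'E'
from g import *
mv(tcp(.0,20),yw,np.radians(20)); print(arm.read_state()['joints'])
c=cap('wrist','w6.png')
E
```

```text
x,y,z [-0.003 -0.     0.448] ax.. [-0.     0.004  0.002]
[ 0.07760189  0.33592061  1.49313111  0.01898434  0.96201626 -1.6255298 ]
```

View pics/w6.png

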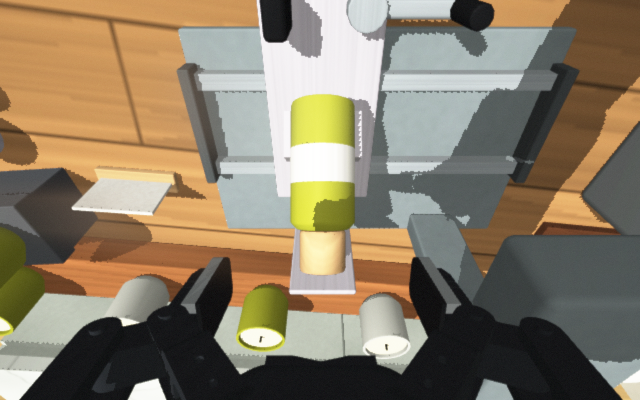

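Wrist view: jar at column ~323, centred between the fingers (centre ~320), with the head clear on the right. Descend and grip.

move_arm(
  motion=[
    {"x":0,"y":0,"z":0.12,"ax":0,"ay":0,"az":0,"fingers":1},
    {"x":0,"y":0,"z":0.24,"ax":0,"ay":0,"az":0,"fingers":1},
    {"x":0,"y":0,"z":0.34,"ax":0,"ay":0,"az":0,"fingers":1},
    {"x":-0.003,"y":0,"z":0.41,"ax":0,"ay":0,"az":0,"fingers":1},
    {"x":-0.003,"y":0,"z":0.448,"ax":0,"ay":0,"az":0,"fingers":1},
    {"x":-0.003,"y":0,"z":0.448,"ax":0,"ay":0,"az":0,"fingers":1},
  ],
)

```text
t: 16.3
tool_pos: [0.6429, 0.1727, 0.1094]
tcp_rot: [-0.173, 2.788, 0.03]
ft_force: [0.0, -0.5, 0.3]
finger_gap: 0.0854
gripper_force: 0.0
```

move_arm(
  motion=[
    {"x":0,"y":0,"z":0,"ax":0,"ay":0,"az":0,"fingers":0.6},
    {"x":0,"y":0,"z":0,"ax":0,"ay":0,"az":0,"fingers":0.45},
    {"x":0,"y":0,"z":0,"ax":0,"ay":0,"az":0,"fingers":0.38},
    {"x":0,"y":0,"z":0,"ax":0,"ay":0,"az":0,"fingers":0.3},
    {"x":0,"y":0,"z":0,"ax":0,"ay":0,"az":0,"fingers":0.1},
    {"x":0,"y":0,"z":0,"ax":0,"ay":0,"az":0,"fingers":0.1},
  ],
  grip_force=45,
)

```text
t: 16.9
tool_pos: [0.6435, 0.1731, 0.1124]
tcp_rot: [-0.174, 2.784, 0.031]
ft_force: [-5.4, 2.0, 8.1]
finger_gap: 0.0548
gripper_force: 45.5
```

move_arm(
  motion=[
    {"x":-0.011,"y":0,"z":-0.03,"ax":0,"ay":0,"az":0,"fingers":0.1},
    {"x":-0.034,"y":0,"z":-0.094,"ax":0,"ay":0,"az":0,"fingers":0.1},
    {"x":-0.068,"y":0,"z":-0.188,"ax":0,"ay":0,"az":0,"fingers":0.1},
    {"x":-0.103,"y":0,"z":-0.282,"ax":0,"ay":0,"az":0,"fingers":0.1},
    {"x":-0.137,"y":0,"z":-0.376,"ax":0,"ay":0,"az":0,"fingers":0.1},
    {"x":-0.171,"y":0,"z":-0.47,"ax":0,"ay":0,"az":0,"fingers":0.1},
    {"x":-0.171,"y":0,"z":-0.47,"ax":0,"ay":0,"az":0,"fingers":0.1},
  ],
)

```text
t: 17.6
tool_pos: [0.644, 0.1726, 0.2653]
tcp_rot: [-0.174, 2.779, 0.029]
ft_force: [-0.1, 0.5, -5.1]
finger_gap: 0.0546
gripper_force: 48.8
```

```bash
python3 - <<'E'
from pt import *
print(arm.read_state()['tool_pos'],arm.read_state()['finger_gap'])
check()
# standing place: jar at (0.50,-0.08): tilt 45 first, heading towards radial
az=np.arctan2(-.08,.52)
mv([.50,-.06,.28],az+np.pi/2,np.radians(45))
E
```

```text
[0.64401359 0.17264567 0.26533001] 0.054556340176390244
ptr [225. 221. 217. 208. 194. 174. 152. 137. 131. 132. 136. 143. 153. 167.
 184. 201. 213. 219. 221. 222. 223. 223.]
bar [470. 458. 440. 414. 378. 335. 292. 255. 228. 218. 224. 242. 266. 295.
 332. 372. 406. 431. 449. 462. 467. 467.]
ptr -50.817470664928294
bar -50.44851485148515
x,y,z [ 0.514 -0.71  -0.253] ax.. [ 0.286 -0.82   0.451]
```

move_arm(
  motion=[
    {"x":0.05,"y":-0.07,"z":-0.025,"ax":0.03,"ay":-0.08,"az":0.045,"fingers":0.1},
    {"x":0.11,"y":-0.15,"z":-0.05,"ax":0.06,"ay":-0.17,"az":0.095,"fingers":0.1},
    {"x":0.17,"y":-0.23,"z":-0.08,"ax":0.09,"ay":-0.27,"az":0.15,"fingers":0.1},
    {"x":0.23,"y":-0.32,"z":-0.11,"ax":0.13,"ay":-0.37,"az":0.2,"fingers":0.1},
    {"x":0.29,"y":-0.4,"z":-0.14,"ax":0.16,"ay":-0.46,"az":0.25,"fingers":0.1},
    {"x":0.35,"y":-0.48,"z":-0.17,"ax":0.19,"ay":-0.56,"az":0.3,"fingers":0.1},
    {"x":0.41,"y":-0.57,"z":-0.2,"ax":0.23,"ay":-0.65,"az":0.36,"fingers":0.1},
    {"x":0.46,"y":-0.64,"z":-0.23,"ax":0.26,"ay":-0.74,"az":0.4,"fingers":0.1},
    {"x":0.514,"y":-0.71,"z":-0.253,"ax":0.286,"ay":-0.82,"az":0.451,"fingers":0.1},
    {"x":0.514,"y":-0.71,"z":-0.253,"ax":0.286,"ay":-0.82,"az":0.451,"fingers":0.1},
  ],
)

```text
t: 18.65
tool_pos: [0.4974, -0.0613, 0.2762]
tcp_rot: [0.185, 2.357, -0.075]
ft_force: [-1.1, -0.4, -5.1]
finger_gap: 0.0546
gripper_force: 49.2
```

```bash
python3 - <<'E'
from h import *
az=np.arctan2(-.08,.52)
s=arm.read_state();print(s['tool_pos'],s['joints'])
mv([.52,-.08,.22],az+np.pi/2,np.radians(70))
E
```

```text
[ 0.49743475 -0.06132795  0.27618198] [-0.47360772 -0.13018325  2.06680931  0.47567488  0.49953193 -2.22449261]
x,y,z [ 0.072 -0.05   0.192] ax.. [-0.006 -0.846 -0.005]
```

```bash
cat > kin.py <<'E'
from h import *
from scipy.optimize import least_squares
from scipy.spatial.transform import Rotation as Ro
rz=lambda a:Ro.from_euler('z',a).as_matrix();ry=lambda a:Ro.from_euler('y',a).as_matrix()
D=[([-1.41137881,.313351417,1.49832027,-2e-5,1.33103918,-.223394],[.19605329,-.48677549,.2308295]),
([.294319557,.452609645,1.50494248,-6.7e-5,1.1867197,-1.3755139],[.4875,.2693,.1547]),
([.00586758578,-.00946386919,1.82470296,-.00054887412,1.3224425,-.721309962],[.37240149,.11835129,.25084047]),
([.07760189,.33592061,1.49313111,.01898434,.96201626,-1.6255298],[.5956,.1669,.2367]),
([-.47360772,-.13018325,2.06680931,.47567488,.49953193,-2.22449261],[.49743475,-.06132795,.27618198])]
def fk(q,k):
    h,L2,a3,L3,Lt,d,dt=k
    A=rz(q[0])@ry(q[1]+q[2]);M=A@rz(q[3])@ry(q[4])@rz(q[5]+np.pi/2)
    return rz(q[0])@(np.array([0,d,h])+ry(q[1])@[0,0,L2])+A@np.array([a3,0,L3])+A@rz(q[3])@np.array([0,dt,0])+M@np.array([0,0,Lt]),M
S=least_squares(lambda k:np.concatenate([fk(q,k)[0]-np.array(P) for q,P in D]+[1e-3*(np.array(k)-[.3,.4,0,.4,.25,.1,0])]),[.3,.4,0,.4,.25,.1,0])
k=S.x
LO=np.array([-2.94,-.97,.19,-1.23,.02,-2.88]);HI=np.array([2.94,2.17,2.56,4.37,3.11,2.88])
def ik(P,Rw,seeds):
    best=None
    for s in seeds:
        f=lambda q:np.concatenate([(fk(q,k)[0]-P)*5,Ro.from_matrix(fk(q,k)[1].T@Rw).as_rotvec()])
        r=least_squares(f,np.clip(s,LO+.01,HI-.01),bounds=(LO,HI))
        if best is None or r.cost<best.cost:best=r
    return best
E
python3 - <<'E'
from kin import *
print(k.round(4),np.abs(S.fun[:15]).max())
s=arm.read_state();print('rot check',fk(s['joints'],k)[1]-R(s['tcp_rot']))
q0=np.array(s['joints'])
rng=np.random.default_rng(0)
for (x,y) in((.43,.03),(.5,-.08),(.45,-.1),(.62,-.1),(.4,.0)):
  for hd in(-10,20,45,70,90,-45,-70):
    Rw=Rt(np.radians(hd+90),np.radians(70));P=np.array([x,y,.083])+.0187*Rw[:,2]
    b=ik(P,Rw,[q0]+[LO+(HI-LO)*rng.random(6) for _ in range(8)])
    if b.cost<1e-6:print((x,y),hd,b.x.round(2),'margin',np.minimum(b.x-LO,HI-b.x).min().round(2))
E
```

```text
[ 2.016e-01  4.389e-01  3.920e-02  3.976e-01  2.554e-01  1.163e-01
 -1.000e-04] 4.0506066894013815e-05
rot check [[-2.22044605e-16  1.66533454e-16 -4.44089210e-16]
 [ 1.38777878e-16 -2.22044605e-16 -9.71445147e-17]
 [ 4.44089210e-16 -4.64038530e-17 -3.33066907e-16]]
(0.43, 0.03) 45 [-0.83  0.61  2.37  1.46  1.23  1.75] margin 0.19
(0.43, 0.03) 70 [-0.77  0.66  2.1   1.06  1.39  1.92] margin 0.46
(0.43, 0.03) 90 [-0.67  0.73  1.89  0.83  1.56  1.97] margin 0.67
(0.43, 0.03) -45 [0.24 0.62 2.29 4.26 1.11 1.34] margin 0.11
(0.5, -0.08) -10 [-0.57  0.6   2.41  2.73  1.11  1.62] margin 0.15
(0.5, -0.08) 20 [-0.85  0.62  2.29  1.85  1.15  1.81] margin 0.27
(0.5, -0.08) 45 [-0.89  0.68  2.05  1.33  1.29  2.  ] margin 0.51
(0.5, -0.08) 70 [-0.83  0.78  1.76  0.99  1.53  2.1 ] margin 0.78
(0.5, -0.08) 90 [-0.74  0.87  1.54  0.78  1.75  2.1 ] margin 0.78
(0.5, -0.08) -45 [-0.12  0.63  2.23  3.9   1.01  1.36] margin 0.33
(0.45, -0.1) -10 [-0.77  0.61  2.54  2.55  1.23  1.57] margin 0.02
(0.45, -0.1) 20 [-1.03  0.6   2.37  1.7   1.2   1.74] margin 0.19
(0.45, -0.1) 45 [-1.02  0.66  2.12  1.22  1
[... 169 characters left out ...]
45 [-0.21  0.6   2.38  3.76  1.09  1.47] margin 0.18
(0.62, -0.1) -10 [-0.44  0.67  2.08  2.8   0.84  1.71] margin 0.48
(0.62, -0.1) 20 [-0.67  0.71  1.96  1.91  1.01  2.05] margin 0.6
(0.62, -0.1) 45 [-0.73  0.8   1.71  1.4   1.26  2.24] margin 0.64
(0.62, -0.1) 70 [-0.7   0.93  1.4   1.08  1.57  2.32] margin 0.56
(0.62, -0.1) 90 [-0.65  1.05  1.11  0.9   1.85  2.33] margin 0.55
(0.62, -0.1) -45 [-0.13  0.73  1.9   4.01  0.85  1.16] margin 0.36
(0.4, 0.0) 45 [-0.99  0.6   2.4   1.32  1.25  1.71] margin 0.16
(0.4, 0.0) 70 [-0.88  0.65  2.13  0.96  1.41  1.88] margin 0.43
(0.4, 0.0) 90 [-0.76  0.72  1.93  0.75  1.58  1.92] margin 0.63
(0.4, 0.0) -45 [0.16 0.6  2.4  4.13 1.14 1.45] margin 0.16
```

```bash
python3 - <<'E'
from kin import *
rng=np.random.default_rng(0)
for (x,y) in((.45,-.08),(.45,-.14),(.5,-.08),(.4,-.1),(.5,-.03)):
  for hd in(-60,-75,-90,-105,-120):
   for z in(.083,):
    Rw=Rt(np.radians(hd+90),np.radians(70));P=np.array([x,y,z])+.0187*Rw[:,2]
    b=ik(P,Rw,[[a,.6,1.9,-.8,1.4,c] for a in(0,.5,.8) for c in(0,1.,.5)])
    w=fk(b.x,k)[0]-.255*Rw[:,2]
    if b.cost<1e-6:print((x,y),hd,b.x.round(2),'margin',np.minimum(b.x-LO,HI-b.x).min().round(2),'wrist',w.round(2))
E
```

```text
(0.45, -0.08) -105 [ 0.04  0.79  1.73 -1.13  1.45  0.98] margin 0.1 wrist [0.51 0.13 0.16]
(0.45, -0.08) -120 [-0.01  0.85  1.58 -0.96  1.62  0.97] margin 0.27 wrist [0.56 0.11 0.16]
(0.45, -0.14) -105 [-0.08  0.78  1.77 -1.23  1.38  0.97] margin 0.0 wrist [0.51 0.07 0.16]
(0.45, -0.14) -120 [-0.11  0.84  1.61 -1.04  1.55  0.94] margin 0.19 wrist [0.56 0.05 0.16]
(0.5, -0.08) -105 [ 0.03  0.85  1.57 -1.12  1.49  0.89] margin 0.11 wrist [0.56 0.13 0.16]
(0.5, -0.08) -120 [-0.01  0.92  1.41 -0.96  1.67  0.89] margin 0.27 wrist [0.61 0.11 0.16]
(0.4, -0.1) -105 [-0.    0.73  1.89 -1.18  1.39  1.06] margin 0.05 wrist [0.46 0.11 0.16]
(0.4, -0.1) -120 [-0.05  0.79  1.75 -0.99  1.54  1.04] margin 0.24 wrist [0.51 0.09 0.16]
(0.5, -0.03) -105 [ 0.12  0.87  1.53 -1.06  1.56  0.89] margin 0.17 wrist [0.56 0.18 0.16]
(0.5, -0.03) -120 [ 0.08  0.94  1.37 -0.91  1.73  0.9 ] margin 0.32 wrist [0.61 0.16 0.16]
```

```bash
cat > plan.py <<'E'
from kin import *
from g import p,W,yw
Rg=R([-.174,2.784,.031]);Tg=np.array([.6435,.1731,.1124])
foot=Rg.T@(W(p,(-46.5,-50.3,75.7))-Tg)
ja=Rg.T@(rz(p[2])@np.array([np.cos(np.radians(40)),0,np.sin(np.radians(40))]))
def Rup(hd):  # tool rotation with jar upright, heading hd(deg)
    tl=np.arccos(-(-ja[2]))  # placeholder
    best=least_squares(lambda v:np.r_[(Rt(v[0],v[1])@ja)[:2], 0],[np.radians(hd+90),np.radians(70)])
    return None
def upright(Rw):
    a=Rw@ja;v=np.cross(a,[0,0,1]);s=np.linalg.norm(v)
    return Ro.from_rotvec(v/s*np.arctan2(s,a[2])).as_matrix()@Rw
def chain(Qs,P0,R0):
    "incremental normalised commands, rounded, chained"
    out=[];P,M=P0,R0
    for q in Qs:
        Pt,Mt=fk(q,k) if len(q)==6 else q
        d=(M.T@(Pt-P)/.3).round(3);w=(Ro.from_matrix(M.T@Mt).as_rotvec()/np.radians(30)).round(3)
        out.append((*d,*w));P=P+M@d*.3;M=M@Ro.from_rotvec(w*np.radians(30)).as_matrix()
    return out,P,M
E
python3 - <<'E'
from plan import *
s=arm.read_state();q0=np.array(s['joints']);print(foot,ja)
for J in((.42,.04),(.43,.0)):
 for hd in(70,85):
  Rw=upright(Rt(np.radians(hd+90),np.radians(70)))
  for z in(.2,.0):
    P=np.array([*J,z])-Rw@foot
    b=ik(P,Rw,[[-.8,.7,1.9,.9,1.5,1.9]]);print(J,hd,z,b.cost,b.x.round(3),P.round(3))
    if z==.2:
        Q=[q0+(b.x-q0)*t for t in np.linspace(0,1,11)]
        for q in Q:
            T,M=fk(q,k);f=T+M@foot;l=f+M@ja*.146
            print('   tcp',T.round(2),'foot',f.round(2),'lid',l.round(2))
E
```

```text
[ 0.07885538 -0.00024711  0.01008269] [-0.94092229 -0.00126058 -0.33862023]
(0.42, 0.04) 70 0.2 2.917805092546122e-20 [-0.767  0.162  2.054  1.044  1.672  2.393] [0.426 0.056 0.278]
   tcp [ 0.5  -0.06  0.28] foot [ 0.45 -0.05  0.21] lid [ 0.51 -0.06  0.35]
   tcp [ 0.49 -0.05  0.25] foot [ 0.45 -0.    0.2 ] lid [ 0.5  -0.09  0.31]
   tcp [ 0.48 -0.04  0.23] foot [0.46 0.04 0.21] lid [ 0.48 -0.09  0.27]
   tcp [ 0.47 -0.02  0.22] foot [0.47 0.06 0.23] lid [ 0.45 -0.09  0.24]
   tcp [ 0.46 -0.    0.21] foot [0.5  0.06 0.25] lid [ 0.42 -0.06  0.21]
   tcp [0.45 0.01 0.21] foot [0.51 0.04 0.25] lid [ 0.39 -0.02  0.21]
   tcp [0.44 0.03 0.22] foot [0.52 0.02 0.24] lid [0.38 0.01 0.22]
   tcp [0.44 0.04 0.23] foot [0.51 0.01 0.22] lid [0.37 0.04 0.25]
   tcp [0.43 0.05 0.24] foot [0.49 0.01 0.2 ] lid [0.38 0.06 0.29]
   tcp [0.43 0.05 0.26] foot [0.46 0.02 0.19] lid [0.4  0.05 0.32]
   tcp [0.43 0.06 0.28] foot [0.42 0.04 0.2 ] lid [0.42 0.04 0.35]
(0.42, 0.04) 70 0.0 1.8435036778512008e-22 [-0.767  0.65   2.142  1.067  1.382  1.894] [0.426 0.056 0.078]
(0.42, 0.04) 85 0.2 1.0186081052463
[... 2261 characters left out ...]
03 0.21] lid [ 0.49 -0.1   0.28]
   tcp [ 0.48 -0.03  0.22] foot [0.48 0.05 0.23] lid [ 0.46 -0.09  0.24]
   tcp [ 0.47 -0.01  0.21] foot [0.5  0.05 0.25] lid [ 0.43 -0.07  0.22]
   tcp [ 0.46 -0.    0.21] foot [0.52 0.04 0.25] lid [ 0.41 -0.04  0.21]
   tcp [0.46 0.01 0.22] foot [0.53 0.02 0.24] lid [ 0.39 -0.01  0.23]
   tcp [0.45 0.02 0.23] foot [0.53 0.   0.22] lid [0.39 0.01 0.25]
   tcp [0.44 0.02 0.24] foot [ 0.51 -0.01  0.2 ] lid [0.39 0.02 0.29]
   tcp [0.44 0.02 0.26] foot [ 0.47 -0.01  0.19] lid [0.41 0.02 0.32]
   tcp [0.43 0.02 0.28] foot [0.43 0.   0.2 ] lid [0.43 0.   0.35]
(0.43, 0.0) 85 0.0 8.961254891949421e-31 [-0.748  0.726  1.904  0.837  1.558  1.966] [0.431 0.017 0.078]
```

```bash
python3 - <<'E'
from plan import *
s=arm.read_state();q0=np.array(s['joints'])
Rw=upright(Rt(np.radians(175),np.radians(70)));P=np.array([.43,0,.2])-Rw@foot
b=ik(P,Rw,[[-.8,.3,1.9,.9,1.5,1.9]])
Q=[q0+(b.x-q0)*t for t in np.linspace(0,1,12)[1:]]
o,Pe,Me=chain(Q,np.array(s['tool_pos']),R(s['tcp_rot']))
for r in o:print([float(x) for x in r])
print(Pe,P)
E
```

```text
[0.065, 0.027, 0.038, -0.108, 0.228, 0.896]
[0.062, 0.001, 0.032, -0.021, 0.25, 0.895]
[0.053, -0.018, 0.026, 0.067, 0.241, 0.894]
[0.039, -0.03, 0.019, 0.148, 0.202, 0.89]
[0.026, -0.037, 0.011, 0.21, 0.137, 0.885]
[0.012, -0.04, 0.002, 0.245, 0.053, 0.878]
[-0.0, -0.04, -0.007, 0.25, -0.039, 0.869]
[-0.014, -0.038, -0.015, 0.22, -0.128, 0.858]
[-0.027, -0.032, -0.025, 0.157, -0.202, 0.847]
[-0.039, -0.021, -0.034, 0.071, -0.247, 0.833]
[-0.048, -0.004, -0.043, -0.029, -0.256, 0.82]
[0.43121501 0.01720377 0.27758384] [0.4311568  0.01717957 0.27761067]
```

move_arm(
  motion=[
    {"x":0.065,"y":0.027,"z":0.038,"ax":-0.108,"ay":0.228,"az":0.896,"fingers":0.1},
    {"x":0.065,"y":0.027,"z":0.038,"ax":-0.108,"ay":0.228,"az":0.896,"fingers":0.1},
    {"x":0.065,"y":0.027,"z":0.038,"ax":-0.108,"ay":0.228,"az":0.896,"fingers":0.1},
    {"x":0.065,"y":0.027,"z":0.038,"ax":-0.108,"ay":0.228,"az":0.896,"fingers":0.1},
  ],
)

```text
t: 19.05
tool_pos: [0.4952, -0.0509, 0.2559]
tcp_rot: [0.722, 2.368, 0.238]
ft_force: [0.5, -0.2, -4.2]
finger_gap: 0.0549
gripper_force: 49.2
```

move_arm(
  motion=[
    {"x":0.062,"y":0.001,"z":0.032,"ax":-0.021,"ay":0.25,"az":0.895,"fingers":0.1},
    {"x":0.062,"y":0.001,"z":0.032,"ax":-0.021,"ay":0.25,"az":0.895,"fingers":0.1},
    {"x":0.062,"y":0.001,"z":0.032,"ax":-0.021,"ay":0.25,"az":0.895,"fingers":0.1},
    {"x":0.062,"y":0.001,"z":0.032,"ax":-0.021,"ay":0.25,"az":0.895,"fingers":0.1},
  ],
)

```text
t: 19.45
tool_pos: [0.4897, -0.0408, 0.2392]
tcp_rot: [1.282, 2.282, 0.507]
ft_force: [0.8, 0.1, -3.6]
finger_gap: 0.0543
gripper_force: 49.3
```

```bash
python3 - <<'E'
from plan import *
s=arm.read_state();q0=np.array([-.47360772,-.13018325,2.06680931,.47567488,.49953193,-2.22449261])
Rw=upright(Rt(np.radians(175),np.radians(70)));P=np.array([.43,0,.2])-Rw@foot
b=ik(P,Rw,[[-.8,.3,1.9,.9,1.5,1.9]])
print((s['joints']-(q0+(b.x-q0)*2/11)).round(3),s['finger_gap'])
E
```

```text
[ 0.006  0.003 -0.008 -0.003  0.001  0.005] 0.05432500146533064
```

Tracking matches the plan, so I'll continue the chain.

move_arm(
  motion=[
    {"x":0.053,"y":-0.018,"z":0.026,"ax":0.067,"ay":0.241,"az":0.894,"fingers":0.1},
    {"x":0.053,"y":-0.018,"z":0.026,"ax":0.067,"ay":0.241,"az":0.894,"fingers":0.1},
    {"x":0.053,"y":-0.018,"z":0.026,"ax":0.067,"ay":0.241,"az":0.894,"fingers":0.1},
    {"x":0.053,"y":-0.018,"z":0.026,"ax":0.067,"ay":0.241,"az":0.894,"fingers":0.1},
  ],
)

```text
t: 19.85
tool_pos: [0.4832, -0.0292, 0.2267]
tcp_rot: [1.859, 2.089, 0.724]
ft_force: [-0.5, -0.3, -4.1]
finger_gap: 0.0545
gripper_force: 49.3
```

move_arm(
  motion=[
    {"x":0.039,"y":-0.03,"z":0.019,"ax":0.148,"ay":0.202,"az":0.89,"fingers":0.1},
    {"x":0.039,"y":-0.03,"z":0.019,"ax":0.148,"ay":0.202,"az":0.89,"fingers":0.1},
    {"x":0.039,"y":-0.03,"z":0.019,"ax":0.148,"ay":0.202,"az":0.89,"fingers":0.1},
    {"x":0.039,"y":-0.03,"z":0.019,"ax":0.148,"ay":0.202,"az":0.89,"fingers":0.1},
  ],
)

```text
t: 20.25
tool_pos: [0.4767, -0.0172, 0.219]
tcp_rot: [2.435, 1.773, 0.866]
ft_force: [-0.0, -0.2, -4.6]
finger_gap: 0.0547
gripper_force: 49.3
```

move_arm(
  motion=[
    {"x":0.026,"y":-0.037,"z":0.011,"ax":0.21,"ay":0.137,"az":0.885,"fingers":0.1},
    {"x":0.026,"y":-0.037,"z":0.011,"ax":0.21,"ay":0.137,"az":0.885,"fingers":0.1},
    {"x":0.026,"y":-0.037,"z":0.011,"ax":0.21,"ay":0.137,"az":0.885,"fingers":0.1},
    {"x":0.026,"y":-0.037,"z":0.011,"ax":0.21,"ay":0.137,"az":0.885,"fingers":0.1},
  ],
)

```text
t: 20.65
tool_pos: [0.47, -0.0054, 0.216]
tcp_rot: [-2.552, -1.128, -0.777]
ft_force: [0.5, -0.2, -3.3]
finger_gap: 0.0547
gripper_force: 49.3
```

move_arm(
  motion=[
    {"x":0.012,"y":-0.04,"z":0.002,"ax":0.245,"ay":0.053,"az":0.878,"fingers":0.1},
    {"x":0.012,"y":-0.04,"z":0.002,"ax":0.245,"ay":0.053,"az":0.878,"fingers":0.1},
    {"x":0.012,"y":-0.04,"z":0.002,"ax":0.245,"ay":0.053,"az":0.878,"fingers":0.1},
    {"x":0.012,"y":-0.04,"z":0.002,"ax":0.245,"ay":0.053,"az":0.878,"fingers":0.1},
  ],
)

```text
t: 21.05
tool_pos: [0.4634, 0.0052, 0.2176]
tcp_rot: [-2.535, -0.525, -0.598]
ft_force: [-0.0, -0.4, -5.1]
finger_gap: 0.0547
gripper_force: 49.3
```

move_arm(
  motion=[
    {"x":0,"y":-0.04,"z":-0.007,"ax":0.25,"ay":-0.039,"az":0.869,"fingers":0.1},
    {"x":0,"y":-0.04,"z":-0.007,"ax":0.25,"ay":-0.039,"az":0.869,"fingers":0.1},
    {"x":0,"y":-0.04,"z":-0.007,"ax":0.25,"ay":-0.039,"az":0.869,"fingers":0.1},
    {"x":0,"y":-0.04,"z":-0.007,"ax":0.25,"ay":-0.039,"az":0.869,"fingers":0.1},
  ],
)

```text
t: 21.45
tool_pos: [0.4572, 0.0139, 0.2236]
tcp_rot: [-2.42, 0.014, -0.356]
ft_force: [-0.4, 0.1, -5.0]
finger_gap: 0.0543
gripper_force: 49.4
```

move_arm(
  motion=[
    {"x":-0.014,"y":-0.038,"z":-0.015,"ax":0.22,"ay":-0.128,"az":0.858,"fingers":0.1},
    {"x":-0.014,"y":-0.038,"z":-0.015,"ax":0.22,"ay":-0.128,"az":0.858,"fingers":0.1},
    {"x":-0.014,"y":-0.038,"z":-0.015,"ax":0.22,"ay":-0.128,"az":0.858,"fingers":0.1},
    {"x":-0.014,"y":-0.038,"z":-0.015,"ax":0.22,"ay":-0.128,"az":0.858,"fingers":0.1},
  ],
)

```text
t: 21.85
tool_pos: [0.4511, 0.0203, 0.2331]
tcp_rot: [-2.232, 0.485, -0.068]
ft_force: [-0.3, -0.4, -4.6]
finger_gap: 0.0548
gripper_force: 49.4
```

move_arm(
  motion=[
    {"x":-0.027,"y":-0.032,"z":-0.025,"ax":0.157,"ay":-0.202,"az":0.847,"fingers":0.1},
    {"x":-0.027,"y":-0.032,"z":-0.025,"ax":0.157,"ay":-0.202,"az":0.847,"fingers":0.1},
    {"x":-0.027,"y":-0.032,"z":-0.025,"ax":0.157,"ay":-0.202,"az":0.847,"fingers":0.1},
    {"x":-0.027,"y":-0.032,"z":-0.025,"ax":0.157,"ay":-0.202,"az":0.847,"fingers":0.1},
  ],
)

```text
t: 22.25
tool_pos: [0.4451, 0.0234, 0.2461]
tcp_rot: [-1.99, 0.888, 0.255]
ft_force: [0.0, 0.0, -3.9]
finger_gap: 0.0545
gripper_force: 49.5
```

move_arm(
  motion=[
    {"x":-0.039,"y":-0.021,"z":-0.034,"ax":0.071,"ay":-0.247,"az":0.833,"fingers":0.1},
    {"x":-0.039,"y":-0.021,"z":-0.034,"ax":0.071,"ay":-0.247,"az":0.833,"fingers":0.1},
    {"x":-0.039,"y":-0.021,"z":-0.034,"ax":0.071,"ay":-0.247,"az":0.833,"fingers":0.1},
    {"x":-0.039,"y":-0.021,"z":-0.034,"ax":0.071,"ay":-0.247,"az":0.833,"fingers":0.1},
  ],
)

```text
t: 22.65
tool_pos: [0.4394, 0.0229, 0.2618]
tcp_rot: [-1.706, 1.225, 0.601]
ft_force: [0.4, 0.4, -4.9]
finger_gap: 0.055
gripper_force: 49.5
```

move_arm(
  motion=[
    {"x":-0.048,"y":-0.004,"z":-0.043,"ax":-0.029,"ay":-0.256,"az":0.82,"fingers":0.1},
    {"x":-0.048,"y":-0.004,"z":-0.043,"ax":-0.029,"ay":-0.256,"az":0.82,"fingers":0.1},
    {"x":-0.048,"y":-0.004,"z":-0.043,"ax":-0.029,"ay":-0.256,"az":0.82,"fingers":0.1},
    {"x":-0.048,"y":-0.004,"z":-0.043,"ax":-0.029,"ay":-0.256,"az":0.82,"fingers":0.1},
    {"x":-0.048,"y":-0.004,"z":-0.043,"ax":-0.029,"ay":-0.256,"az":0.82,"fingers":0.1},
  ],
)

```text
t: 23.15
tool_pos: [0.4335, 0.0185, 0.2802]
tcp_rot: [-1.396, 1.499, 0.961]
ft_force: [0.7, -0.1, -3.6]
finger_gap: 0.0547
gripper_force: 49.5
```

```bash
cat > chk.py <<'E'
from plan import *
from jar import mask as _m
def lime(c,q,r=60):
    h=cv2.cvtColor(c['frame'],cv2.COLOR_BGR2HSV);m=((h[...,0]>25)&(h[...,0]<40)&(h[...,1]>150)).astype(np.uint8)
    n,l,st,ce=cv2.connectedComponentsWithStats(m);ok=[i for i in range(1,n) if st[i,4]>8 and np.hypot(*(ce[i]-q))<r]
    return np.isin(l,ok)
def hull(c,f,a):
    a=np.array(a)/np.linalg.norm(a);e=np.cross(a,[1,0,0]);e/=np.linalg.norm(e);g=np.cross(a,e);th=np.linspace(0,2*np.pi,40)
    P=[f+s*a+r*(np.cos(t)*e+np.sin(t)*g) for s,r in((0,.028),(.104,.028),(.110,.021)) for t in th]
    return cv2.convexHull(proj(c,P).astype(np.float32))
E
python3 - <<'E'
from chk import *
s=arm.read_state();M=R(s['tcp_rot']);f=s['tool_pos']+M@foot;a=M@ja;print('foot',f,'axis',a,s['joints'].round(2))
for n in('top','side'):
    c=cap(n);H=hull(c,f,a);q=H.reshape(-1,2).mean(0);m=lime(c,q,40);ys,xs=np.nonzero(m)
    print(n,'pred bbox',H.reshape(-1,2).min(0),H.reshape(-1,2).max(0),'mask',xs.min(),ys.min(),xs.max(),ys.max(),m.sum(),
      'outside',sum(cv2.pointPolygonTest(H,(float(x),float(y)),True)<-1.5 for x,y in zip(xs,ys)))
    pickle_c=c; cv2.imwrite('pics/h_%s.png'%n,c['frame'])
    # best fit of axis tilt for fixed foot shift
    pts=np.stack([xs,ys],1).astype(np.float32)
    for dx in(-.1,0,.1):
        print(dx,[int(sum(cv2.pointPolygonTest(hull(c,f,a+[dx,dy,0]),(float(x),float(y)),True)<-1 for x,y in pts)) for dy in(-.1,0,.1)])
E
```

```text
foot [0.43340606 0.00089844 0.20266734] axis [-0.01237282  0.00521121  0.99990987] [-0.74  0.33  1.82  0.89  1.87  2.32]
top pred bbox [301.5218 255.5098] [329.7871 285.2128] mask 303 257 329 284 225 outside 0
-0.1 [9, 0, 4]
0 [22, 0, 19]
0.1 [48, 56, 43]
side pred bbox [278.80307 114.46195] [299.73663 148.65306] mask 280 118 299 147 222 outside 0
-0.1 [26, 2, 0]
0 [22, 0, 10]
0.1 [17, 5, 27]
```

```bash
python3 - <<'E'
from plan import *
s=arm.read_state();M=R(s['tcp_rot']);P=np.array(s['tool_pos']);f=P+M@foot
for z in(.05,.012,.003,0,-.002):
    print(z,(M.T@np.array([0,0,z-f[2]])/.3).round(3),ik(P+[0,0,z-f[2]],M,[s['joints']]).x.round(2))
E
```

```text
0.05 [0.479 0.006 0.174] [-0.74  0.61  1.9   0.84  1.63  2.04]
0.012 [0.598 0.007 0.218] [-0.74  0.7   1.9   0.84  1.57  1.98]
0.003 [0.626 0.008 0.228] [-0.74  0.72  1.9   0.84  1.56  1.97]
0 [0.635 0.008 0.231] [-0.74  0.73  1.9   0.84  1.56  1.96]
-0.002 [0.642 0.008 0.234] [-0.74  0.73  1.9   0.84  1.55  1.96]
```

move_arm(
  motion=[
    {"x":0.08,"y":0.001,"z":0.029,"ax":0,"ay":0,"az":0,"fingers":0.1},
    {"x":0.18,"y":0.002,"z":0.065,"ax":0,"ay":0,"az":0,"fingers":0.1},
    {"x":0.28,"y":0.003,"z":0.102,"ax":0,"ay":0,"az":0,"fingers":0.1},
    {"x":0.38,"y":0.004,"z":0.138,"ax":0,"ay":0,"az":0,"fingers":0.1},
    {"x":0.479,"y":0.006,"z":0.174,"ax":0,"ay":0,"az":0,"fingers":0.1},
    {"x":0.55,"y":0.007,"z":0.2,"ax":0,"ay":0,"az":0,"fingers":0.1},
    {"x":0.598,"y":0.007,"z":0.218,"ax":0,"ay":0,"az":0,"fingers":0.1},
    {"x":0.612,"y":0.007,"z":0.223,"ax":0,"ay":0,"az":0,"fingers":0.1},
    {"x":0.612,"y":0.007,"z":0.223,"ax":0,"ay":0,"az":0,"fingers":0.1},
  ],
)

```text
t: 24.15
tool_pos: [0.4327, 0.0188, 0.0849]
tcp_rot: [-1.391, 1.503, 0.967]
ft_force: [-0.6, -0.3, -4.3]
finger_gap: 0.0546
gripper_force: 49.5
```

move_arm(
  motion=[
    {"x":0.009,"y":0,"z":0.003,"ax":0,"ay":0,"az":0,"fingers":0.1},
    {"x":0.009,"y":0,"z":0.003,"ax":0,"ay":0,"az":0,"fingers":0.1},
  ],
)

```text
t: 24.35
tool_pos: [0.4327, 0.0187, 0.0823]
tcp_rot: [-1.391, 1.504, 0.967]
ft_force: [1.2, -0.3, -4.1]
finger_gap: 0.0547
gripper_force: 49.5
```

move_arm(
  motion=[
    {"x":0.008,"y":0,"z":0.003,"ax":0,"ay":0,"az":0,"fingers":0.1},
    {"x":0.008,"y":0,"z":0.003,"ax":0,"ay":0,"az":0,"fingers":0.1},
  ],
)

```text
t: 24.55
tool_pos: [0.4325, 0.0188, 0.0794]
tcp_rot: [-1.39, 1.504, 0.968]
ft_force: [-0.6, -0.8, -4.3]
finger_gap: 0.0546
gripper_force: 49.5
```

move_arm(
  motion=[
    {"x":0.004,"y":0,"z":0.0015,"ax":0,"ay":0,"az":0,"fingers":0.1},
    {"x":0.004,"y":0,"z":0.0015,"ax":0,"ay":0,"az":0,"fingers":0.1},
  ],
)

```text
t: 24.75
tool_pos: [0.4325, 0.0189, 0.078]
tcp_rot: [-1.389, 1.504, 0.969]
ft_force: [0.1, 0.0, -3.8]
finger_gap: 0.0548
gripper_force: 49.5
```

move_arm(
  motion=[
    {"x":0.004,"y":0,"z":0.0015,"ax":0,"ay":0,"az":0,"fingers":0.1},
    {"x":0.004,"y":0,"z":0.0015,"ax":0,"ay":0,"az":0,"fingers":0.1},
  ],
)

```text
t: 24.95
tool_pos: [0.4325, 0.0189, 0.0767]
tcp_rot: [-1.389, 1.504, 0.969]
ft_force: [-1.1, 0.3, -5.0]
finger_gap: 0.0546
gripper_force: 49.5
```

move_arm(
  motion=[
    {"x":0.004,"y":0,"z":0.0015,"ax":0,"ay":0,"az":0,"fingers":0.1},
    {"x":0.004,"y":0,"z":0.0015,"ax":0,"ay":0,"az":0,"fingers":0.1},
  ],
)

```text
t: 25.15
tool_pos: [0.4326, 0.0189, 0.076]
tcp_rot: [-1.389, 1.503, 0.969]
ft_force: [-1.6, 0.1, 2.1]
finger_gap: 0.0548
gripper_force: 49.8
```

move_arm(
  motion=[
    {"x":0.004,"y":0,"z":0.0015,"ax":0,"ay":0,"az":0,"fingers":0.1},
    {"x":0.004,"y":0,"z":0.0015,"ax":0,"ay":0,"az":0,"fingers":0.1},
  ],
)

```text
t: 25.35
tool_pos: [0.4325, 0.019, 0.076]
tcp_rot: [-1.387, 1.5, 0.971]
ft_force: [-4.2, -3.6, 14.3]
finger_gap: 0.0548
gripper_force: 50.3
```

move_arm(
  motion=[
    {"x":-0.003,"y":0,"z":-0.001,"ax":0,"ay":0,"az":0,"fingers":0.1},
    {"x":-0.003,"y":0,"z":-0.001,"ax":0,"ay":0,"az":0,"fingers":0.28},
    {"x":-0.003,"y":0,"z":-0.001,"ax":0,"ay":0,"az":0,"fingers":0.35},
    {"x":-0.003,"y":0,"z":-0.001,"ax":0,"ay":0,"az":0,"fingers":0.5},
    {"x":-0.003,"y":0,"z":-0.001,"ax":0,"ay":0,"az":0,"fingers":0.9},
    {"x":-0.003,"y":0,"z":-0.001,"ax":0,"ay":0,"az":0,"fingers":1},
    {"x":-0.003,"y":0,"z":-0.001,"ax":0,"ay":0,"az":0,"fingers":1},
    {"x":-0.003,"y":0,"z":-0.001,"ax":0,"ay":0,"az":0,"fingers":1},
    {"x":-0.003,"y":0,"z":-0.001,"ax":0,"ay":0,"az":0,"fingers":1},
  ],
)

```text
t: 26.25
tool_pos: [0.4326, 0.0189, 0.0752]
tcp_rot: [-1.389, 1.504, 0.969]
ft_force: [0.2, 0.5, -0.1]
finger_gap: 0.0855
gripper_force: 0.0
```

```bash
python3 - <<'E'
from chk import *
s=arm.read_state();M=R(s['tcp_rot']);f=s['tool_pos']+M@foot;a=M@ja;print('foot',f,'axis',a,s['finger_gap'])
f[2]=0;a=np.array([0,0,1.])
for n in('top','side'):
    c=cap(n);H=hull(c,f,a);q=H.reshape(-1,2).mean(0);m=lime(c,q,40);ys,xs=np.nonzero(m)
    print(n,'pred',H.reshape(-1,2).min(0),H.reshape(-1,2).max(0),'mask',xs.min(),ys.min(),xs.max(),ys.max(),m.sum(),'outside',sum(cv2.pointPolygonTest(H,(float(x),float(y)),True)<-1 for x,y in zip(xs,ys)))
E
```

```text
foot [ 0.43179512  0.0015911  -0.00238867] axis [-0.00428421  0.00187539  0.99998906] 0.08553586080674298
top pred [304.434   255.40977] [327.44275 279.03806] mask 306 257 326 275 91 outside 0
side pred [283.695   147.05415] [302.0351  175.81975] mask 285 151 302 175 162 outside 0
```

Jar is standing where predicted and released. Planning the retreat and the vertical regrasp.

```bash
cat > p2.py <<'E'
from plan import *
JX,JY=.4318,.0016
def vert(x,y,z,q6,seed):
    # vertical tool; choose yaw so that q6 fits
    def f(q):
        T,M=fk(q,k);return np.r_[(T-[x,y,z])*5,M[:,2]-[0,0,-1],(q[5]-q6),q[3]*.1]
    r=least_squares(f,seed,bounds=(LO,HI));return r
E
python3 - <<'E'
from p2 import *
s=arm.read_state();M=R(s['tcp_rot']);P=np.array(s['tool_pos']);q0=s['joints']
P1=P-.10*M[:,2];b1=ik(P1,M,[q0]);P2=P1+[-.02,0,.16];b2=ik(P2,M,[b1.x]);print(b1.cost,b2.cost,b2.x.round(3))
A=vert(JX,JY,.25,1.75,[-.27,0,1.8,0,1.3,1.75]);print('A',A.cost,A.x.round(3))
Q=[b2.x+(A.x-b2.x)*t for t in np.linspace(0,1,5)[1:]]
o,Pe,Me=chain([(P1,M),(P2,M)]+Q,P,M)
for r in o:print([float(x) for x in r])
for q in Q:T,m=fk(q,k);print(T.round(3),m[:,2].round(2))
E
```

```text
4.262497316379015e-22 3.029795019146506e-31 [-0.922  0.399  1.749  0.758  1.982  2.224]
A 1.1260687360979065e-30 [-0.269  0.09   1.723  0.     1.329  1.75 ]
[0.0, -0.0, -0.333, 0.0, 0.0, 0.0]
[-0.5, 0.063, -0.187, 0.0, 0.0, 0.0]
[0.046, 0.022, 0.15, -0.341, 0.556, -0.35]
[0.004, -0.003, 0.084, -0.337, 0.538, -0.461]
[-0.011, -0.043, 0.006, -0.312, 0.524, -0.548]
[0.006, -0.081, -0.075, -0.278, 0.523, -0.607]
[ 0.401 -0.037  0.241] [-0.08  0.79 -0.6 ]
[ 0.401 -0.017  0.225] [-0.16  0.56 -0.82]
[ 0.41  -0.008  0.227] [-0.14  0.27 -0.95]
[0.432 0.002 0.25 ] [ 0.  0. -1.]
```

move_arm(
  motion=[
    {"x":0,"y":0,"z":-0.06,"ax":0,"ay":0,"az":0,"fingers":1},
    {"x":0,"y":0,"z":-0.14,"ax":0,"ay":0,"az":0,"fingers":1},
    {"x":0,"y":0,"z":-0.22,"ax":0,"ay":0,"az":0,"fingers":1},
    {"x":0,"y":0,"z":-0.3,"ax":0,"ay":0,"az":0,"fingers":1},
    {"x":0,"y":0,"z":-0.333,"ax":0,"ay":0,"az":0,"fingers":1},
    {"x":0,"y":0,"z":-0.333,"ax":0,"ay":0,"az":0,"fingers":1},
  ],
)

```text
t: 26.95
tool_pos: [0.4247, -0.076, 0.1094]
tcp_rot: [-1.389, 1.505, 0.966]
ft_force: [-0.2, 0.3, 0.2]
finger_gap: 0.0851
gripper_force: 0.0
```

move_arm(
  motion=[
    {"x":-0.5,"y":0.063,"z":-0.187,"ax":0,"ay":0,"az":0,"fingers":1},
    {"x":-0.5,"y":0.063,"z":-0.187,"ax":0,"ay":0,"az":0,"fingers":1},
    {"x":-0.5,"y":0.063,"z":-0.187,"ax":0,"ay":0,"az":0,"fingers":1},
    {"x":-0.5,"y":0.063,"z":-0.187,"ax":0,"ay":0,"az":0,"fingers":1},
    {"x":-0.5,"y":0.063,"z":-0.187,"ax":0,"ay":0,"az":0,"fingers":1},
  ],
)

```text
t: 27.45
tool_pos: [0.4046, -0.0742, 0.2698]
tcp_rot: [-1.392, 1.504, 0.966]
ft_force: [-0.1, -0.3, -1.0]
finger_gap: 0.085
gripper_force: 0.0
```

move_arm(
  motion=[
    {"x":0.046,"y":0.022,"z":0.15,"ax":-0.341,"ay":0.556,"az":-0.35,"fingers":1},
    {"x":0.046,"y":0.022,"z":0.15,"ax":-0.341,"ay":0.556,"az":-0.35,"fingers":1},
    {"x":0.046,"y":0.022,"z":0.15,"ax":-0.341,"ay":0.556,"az":-0.35,"fingers":1},
    {"x":0.046,"y":0.022,"z":0.15,"ax":-0.341,"ay":0.556,"az":-0.35,"fingers":1},
  ],
)

```text
t: 27.85
tool_pos: [0.4015, -0.0356, 0.2402]
tcp_rot: [-1.83, 1.49, 0.83]
ft_force: [0.4, 0.2, -0.7]
finger_gap: 0.0858
gripper_force: 0.0
```

move_arm(
  motion=[
    {"x":0.004,"y":-0.003,"z":0.084,"ax":-0.337,"ay":0.538,"az":-0.461,"fingers":1},
    {"x":0.004,"y":-0.003,"z":0.084,"ax":-0.337,"ay":0.538,"az":-0.461,"fingers":1},
    {"x":0.004,"y":-0.003,"z":0.084,"ax":-0.337,"ay":0.538,"az":-0.461,"fingers":1},
    {"x":0.004,"y":-0.003,"z":0.084,"ax":-0.337,"ay":0.538,"az":-0.461,"fingers":1},
  ],
)

```text
t: 28.25
tool_pos: [0.4002, -0.0163, 0.2242]
tcp_rot: [-2.28, 1.358, 0.622]
ft_force: [-0.2, 0.1, -1.0]
finger_gap: 0.085
gripper_force: 0.0
```

move_arm(
  motion=[
    {"x":-0.011,"y":-0.043,"z":0.006,"ax":-0.312,"ay":0.524,"az":-0.548,"fingers":1},
    {"x":-0.011,"y":-0.043,"z":0.006,"ax":-0.312,"ay":0.524,"az":-0.548,"fingers":1},
    {"x":-0.011,"y":-0.043,"z":0.006,"ax":-0.312,"ay":0.524,"az":-0.548,"fingers":1},
    {"x":-0.011,"y":-0.043,"z":0.006,"ax":-0.312,"ay":0.524,"az":-0.548,"fingers":1},
  ],
)

```text
t: 28.65
tool_pos: [0.4096, -0.0074, 0.2259]
tcp_rot: [-2.705, 1.094, 0.348]
ft_force: [0.5, -0.6, -0.0]
finger_gap: 0.0858
gripper_force: 0.0
```

move_arm(
  motion=[
    {"x":0.006,"y":-0.081,"z":-0.075,"ax":-0.278,"ay":0.523,"az":-0.607,"fingers":1},
    {"x":0.006,"y":-0.081,"z":-0.075,"ax":-0.278,"ay":0.523,"az":-0.607,"fingers":1},
    {"x":0.006,"y":-0.081,"z":-0.075,"ax":-0.278,"ay":0.523,"az":-0.607,"fingers":1},
    {"x":0.006,"y":-0.081,"z":-0.075,"ax":-0.278,"ay":0.523,"az":-0.607,"fingers":1},
    {"x":0.006,"y":-0.081,"z":-0.075,"ax":-0.278,"ay":0.523,"az":-0.607,"fingers":1},
  ],
)

```text
t: 29.15
tool_pos: [0.4312, 0.0013, 0.2489]
tcp_rot: [-3.058, 0.706, 0.008]
ft_force: [-0.2, 0.2, 0.5]
finger_gap: 0.0854
gripper_force: 0.0
```

```bash
python3 - <<'E'
from chk import *
from p2 import JX,JY
s=arm.read_state();M=R(s['tcp_rot']);P=np.array(s['tool_pos']);print(P,M[:,2],M[:,1],s['joints'].round(3))
best=None
for n in('top','side','wrist'):
    c=cap(n);f=np.array([JX,JY,0]);H=hull(c,f,[0,1e-6,1.]);q=H.reshape(-1,2).mean(0);m=lime(c,q,40);ys,xs=np.nonzero(m)
    if len(xs):print(n,'pred',H.reshape(-1,2).min(0),H.reshape(-1,2).max(0),'mask',xs.min(),ys.min(),xs.max(),ys.max(),m.sum())
Rw=Ro.from_rotvec(np.cross(M[:,2],[0,0,-1])).as_matrix()@M
for z in(.17,.119):
  o,_,_=chain([(np.array([JX,JY,z]),Rw)],P,M);print(o)
E
```

```text
[0.43124893 0.00130078 0.24893433] [-0.00417894  0.00441249 -0.99998153] [-0.43840461 -0.89877519 -0.00213381] [-0.272  0.092  1.724  0.003  1.331  1.752]
side pred [283.69815 147.05412] [302.03802 175.81973] mask 285 151 302 175 199
wrist pred [290.87006 140.97867] [348.95084 211.76534] mask 293 144 348 199 1094
[(np.float64(0.003), np.float64(-0.001), np.float64(0.263), np.float64(-0.004), np.float64(0.011), np.float64(0.0))]
[(np.float64(0.004), np.float64(-0.001), np.float64(0.433), np.float64(-0.004), np.float64(0.011), np.float64(0.0))]
```

move_arm(
  motion=[
    {"x":0.003,"y":-0.001,"z":0.12,"ax":0,"ay":0.01,"az":0,"fingers":1},
    {"x":0.003,"y":-0.001,"z":0.23,"ax":0,"ay":0.01,"az":0,"fingers":1},
    {"x":0.003,"y":-0.001,"z":0.32,"ax":0,"ay":0.01,"az":0,"fingers":1},
    {"x":0.003,"y":-0.001,"z":0.39,"ax":0,"ay":0.01,"az":0,"fingers":1},
    {"x":0.004,"y":-0.001,"z":0.433,"ax":0,"ay":0.01,"az":0,"fingers":1},
    {"x":0.004,"y":-0.001,"z":0.433,"ax":0,"ay":0.01,"az":0,"fingers":1},
  ],
)

```text
t: 29.9
tool_pos: [0.4321, 0.0011, 0.1185]
tcp_rot: [3.062, -0.703, 0.001]
ft_force: [-0.2, -0.7, 0.7]
finger_gap: 0.0852
gripper_force: 0.0
```

move_arm(
  motion=[
    {"x":0,"y":0,"z":0,"ax":0,"ay":0,"az":0,"fingers":0.4},
    {"x":0,"y":0,"z":0,"ax":0,"ay":0,"az":0,"fingers":0.2},
    {"x":0,"y":0,"z":0,"ax":0,"ay":0,"az":0,"fingers":0.05},
    {"x":0,"y":0,"z":0,"ax":0,"ay":0,"az":0,"fingers":-0.05},
    {"x":0,"y":0,"z":0,"ax":0,"ay":0,"az":0,"fingers":-0.2},
    {"x":0,"y":0,"z":0,"ax":0,"ay":0,"az":0,"fingers":-0.3},
    {"x":0,"y":0,"z":0,"ax":0,"ay":0,"az":0,"fingers":-0.3},
  ],
  grip_force=45,
)

```text
t: 30.6
tool_pos: [0.4333, 0.0011, 0.1209]
tcp_rot: [3.062, -0.698, 0.01]
ft_force: [-1.4, -1.6, 6.2]
finger_gap: 0.0382
gripper_force: 45.1
```

```bash
python3 - <<'E'
from p2 import *
s=arm.read_state();M=R(s['tcp_rot']);P=np.array(s['tool_pos']);q0=s['joints'];print(P,s['finger_gap'])
P1=P+[0,0,.15]
cell=np.array([.5687,-.3695])
B=vert(*cell,P1[2],1.75,[-.75,.5,1.5,0,1.1,1.75]);print(B.cost,B.x.round(3))
b1=ik(P1,M,[q0]).x
o,Pe,Me=chain([(P1,M)]+[b1+(B.x-b1)*t for t in(.34,.67,1)],P,M)
for r in o:print([float(x) for x in r])
print(Pe,Me[:,2],Me[:,1])
E
```

```text
[0.43329304 0.00109054 0.12087579] 0.038152641098379014
9.006124227262382e-17 [-0.749  0.66   0.867  0.     1.614  1.75 ]
[0.003, -0.0, -0.5, 0.0, 0.0, 0.0]
[0.396, 0.214, -0.049, -0.002, -0.004, 0.312]
[0.367, 0.256, 0.004, -0.001, -0.005, 0.302]
[0.338, 0.3, 0.05, -0.0, -0.004, 0.302]
[ 0.56862367 -0.36946865  0.27091257] [ 1.40560482e-04  1.27889570e-04 -9.99999982e-01] [-8.00254038e-01 -5.99661104e-01 -1.89174497e-04]
```

move_arm(
  motion=[
    {"x":0,"y":0,"z":-0.03,"ax":0,"ay":0,"az":0,"fingers":-0.3},
    {"x":0,"y":0,"z":-0.1,"ax":0,"ay":0,"az":0,"fingers":-0.3},
    {"x":0,"y":0,"z":-0.2,"ax":0,"ay":0,"az":0,"fingers":-0.3},
    {"x":0,"y":0,"z":-0.3,"ax":0,"ay":0,"az":0,"fingers":-0.3},
    {"x":0,"y":0,"z":-0.4,"ax":0,"ay":0,"az":0,"fingers":-0.3},
    {"x":0,"y":0,"z":-0.5,"ax":0,"ay":0,"az":0,"fingers":-0.3},
    {"x":0,"y":0,"z":-0.6,"ax":0,"ay":0,"az":0,"fingers":-0.3},
    {"x":0,"y":0,"z":-0.68,"ax":0,"ay":0,"az":0,"fingers":-0.3},
    {"x":0,"y":0,"z":-0.68,"ax":0,"ay":0,"az":0,"fingers":-0.3},
  ],
)

```text
t: 31.5
tool_pos: [0.4325, 0.0017, 0.3267]
tcp_rot: [3.062, -0.698, 0.016]
ft_force: [-0.3, -0.2, -5.1]
finger_gap: 0.0385
gripper_force: 46.5
```

```bash
python3 - <<'E'
from p2 import *
s=arm.read_state();M=R(s['tcp_rot']);P=np.array(s['tool_pos']);q0=s['joints'];print(P,s['finger_gap'])
B=vert(.569,-.368,P[2],1.75,[-.75,.5,1.5,0,1.1,1.75]);print(B.cost,B.x.round(3))
o,Pe,Me=chain([q0+(B.x-q0)*t for t in(.34,.67,1)],P,M)
for r in o:print([float(x) for x in r])
E
```

```text
[0.43247579 0.00174117 0.32674724] 0.038496517859363776
8.791004836207949e-20 [-0.747  0.661  0.726  0.     1.755  1.75 ]
[0.398, 0.213, -0.055, -0.004, -0.006, 0.31]
[0.367, 0.255, 0.005, -0.002, -0.007, 0.301]
[0.337, 0.299, 0.057, -0.001, -0.006, 0.301]
```

move_arm(
  motion=[
    {"x":0.13,"y":0.07,"z":-0.018,"ax":0,"ay":0,"az":0.1,"fingers":-0.3},
    {"x":0.26,"y":0.14,"z":-0.036,"ax":0,"ay":0,"az":0.2,"fingers":-0.3},
    {"x":0.398,"y":0.213,"z":-0.055,"ax":-0.004,"ay":-0.006,"az":0.31,"fingers":-0.3},
  ],
)

```text
t: 31.8
tool_pos: [0.512, -0.1084, 0.3399]
tcp_rot: [2.994, -0.946, -0.001]
ft_force: [1.1, 0.3, -3.9]
finger_gap: 0.0383
gripper_force: 46.5
```

move_arm(
  motion=[
    {"x":0.12,"y":0.085,"z":0.002,"ax":0,"ay":0,"az":0.1,"fingers":-0.3},
    {"x":0.24,"y":0.17,"z":0.003,"ax":0,"ay":0,"az":0.2,"fingers":-0.3},
    {"x":0.367,"y":0.255,"z":0.005,"ax":-0.002,"ay":-0.007,"az":0.301,"fingers":-0.3},
  ],
)

```text
t: 32.1
tool_pos: [0.5582, -0.2347, 0.3381]
tcp_rot: [2.911, -1.18, -0.008]
ft_force: [1.0, -0.1, -3.4]
finger_gap: 0.0382
gripper_force: 46.5
```

move_arm(
  motion=[
    {"x":0.14,"y":0.12,"z":0.02,"ax":0,"ay":0,"az":0.12,"fingers":-0.3},
    {"x":0.25,"y":0.22,"z":0.04,"ax":0,"ay":0,"az":0.22,"fingers":-0.3},
    {"x":0.31,"y":0.275,"z":0.052,"ax":0,"ay":0,"az":0.28,"fingers":-0.3},
    {"x":0.337,"y":0.299,"z":0.057,"ax":-0.001,"ay":-0.006,"az":0.301,"fingers":-0.3},
    {"x":0.337,"y":0.299,"z":0.057,"ax":-0.001,"ay":-0.006,"az":0.301,"fingers":-0.3},
  ],
)

```text
t: 32.6
tool_pos: [0.5679, -0.3695, 0.3197]
tcp_rot: [-2.809, 1.406, 0.015]
ft_force: [-1.0, 1.0, -3.8]
finger_gap: 0.0387
gripper_force: 46.7
```

```bash
python3 - <<'E'
from chk import *
s=arm.read_state();M=R(s['tcp_rot']);P=np.array(s['tool_pos']);print(P,M[:,2],s['finger_gap'])
# jar foot: TCP(grasp) -> foot offset: at grip, TCP z .1209, jar at (.4318,.0016)->after closing centred on TCP line
f=P+.1209*M[:,2]
for n in('top','side'):
    c=cap(n,'k_%s.png'%n)
    for dx,dy in((0,0),):
        H=hull(c,f,-M[:,2]);q=H.reshape(-1,2).mean(0);m=lime(c,q,25);ys,xs=np.nonzero(m)
        if len(xs):print(n,H.reshape(-1,2).min(0),H.reshape(-1,2).max(0),'mask',xs.min(),ys.min(),xs.max(),ys.max(),m.sum())
    # pad / crate edges: project crate corners
    if n=='side':
        cc=lambda x,y,z:np.array([.534237+np.cos(-.1425)*x-np.sin(-.1425)*y,-.320922+np.sin(-.1425)*x+np.cos(-.1425)*y,z])
        g=cv2.cvtColor(c['frame'],cv2.COLOR_BGR2GRAY)
        pts=proj(c,[cc(sx*.0855,sy*.0855,.08) for sx,sy in((1,1),(1,-1),(-1,-1),(-1,1))]);print(pts)
        print(cv2.cornerSubPix(g,pts.astype(np.float32).reshape(-1,1,2),(3,3),(-1,-1),(3,30,.01)).reshape(-1,2))
        l=proj(c,[cc(.041,.041,.152),cc(-.041,.041,.152),cc(-.041,-.041,.152)]);print('lids',l)
        mm=lime(c,proj(c,[cc(0,0,.1)])[0],45);ys,xs=np.nonzero(mm);print('stock lime bbox',xs.min(),xs.max(),ys.min(),ys.max())
        for a in((.041,.041),(-.041,.041),(-.041,-.041)):
            H=hull(c,cc(*a,.006),[0,1e-6,1]).reshape(-1,2);print('pred',H.min(0),H.max(0))
E
```

```text
[ 0.56790472 -0.36951119  0.31969597] [-0.00841562  0.00443163 -0.99995477] 0.03868074071596408
top [466.73538 186.1412 ] [511.713   217.87958] mask 466 189 491 219 253
side [178.2105  211.61517] [207.61667 242.71309] mask 181 213 214 239 294
[[251.12847758 244.35130055]
 [197.28707162 263.83524918]
 [182.53424338 214.27181493]
 [234.5739352  196.24466801]]
[[251.44101 243.96138]
 [198.68309 263.57675]
 [182.53424 214.27182]
 [235.22908 196.68529]]
lids [[228.99450359 229.00431448]
 [221.012818   204.87828362]
 [194.68891747 214.02668984]]
stock lime bbox 181 242 203 245
pred [222.10767 224.67336] [245.39296 251.73123]
pred [214.44817 201.39104] [237.78207 229.0447 ]
pred [188.72195 210.22235] [213.75542 237.65823]
```

```bash
python3 - <<'E'
from plan import *
s=arm.read_state();M=R(s['tcp_rot']);P=np.array(s['tool_pos'])
Rw=Ro.from_rotvec(np.cross(M[:,2],[0,0,-1])).as_matrix()@M
for z in(.32,.20,.14,.13,.128):print(z,[float(x) for x in chain([(np.array([.569,-.368,z]),Rw)],P,M)[0][0]])
E
```

```text
0.32 [0.003, -0.0, 0.006, 0.006, 0.012, -0.0]
0.2 [0.005, -0.002, 0.406, 0.006, 0.012, -0.0]
0.14 [0.006, -0.002, 0.606, 0.006, 0.012, -0.0]
0.13 [0.006, -0.002, 0.639, 0.006, 0.012, -0.0]
0.128 [0.006, -0.002, 0.646, 0.006, 0.012, -0.0]
```

move_arm(
  motion=[
    {"x":0.003,"y":0,"z":0.006,"ax":0.006,"ay":0.012,"az":0,"fingers":-0.3},
    {"x":0.004,"y":-0.001,"z":0.08,"ax":0.006,"ay":0.012,"az":0,"fingers":-0.3},
    {"x":0.004,"y":-0.001,"z":0.16,"ax":0.006,"ay":0.012,"az":0,"fingers":-0.3},
    {"x":0.004,"y":-0.001,"z":0.24,"ax":0.006,"ay":0.012,"az":0,"fingers":-0.3},
    {"x":0.005,"y":-0.002,"z":0.32,"ax":0.006,"ay":0.012,"az":0,"fingers":-0.3},
    {"x":0.005,"y":-0.002,"z":0.38,"ax":0.006,"ay":0.012,"az":0,"fingers":-0.3},
    {"x":0.005,"y":-0.002,"z":0.42,"ax":0.006,"ay":0.012,"az":0,"fingers":-0.3},
    {"x":0.005,"y":-0.002,"z":0.45,"ax":0.006,"ay":0.012,"az":0,"fingers":-0.3},
  ],
)

```text
t: 33.5
tool_pos: [0.5693, -0.3681, 0.1877]
tcp_rot: [2.811, -1.401, 0.004]
ft_force: [-0.9, -0.0, -4.4]
finger_gap: 0.0387
gripper_force: 46.7
```

move_arm(
  motion=[
    {"x":0,"y":0,"z":0.04,"ax":0,"ay":0,"az":0,"fingers":-0.3},
    {"x":0,"y":0,"z":0.08,"ax":0,"ay":0,"az":0,"fingers":-0.3},
    {"x":0,"y":0,"z":0.12,"ax":0,"ay":0,"az":0,"fingers":-0.3},
    {"x":0,"y":0,"z":0.15,"ax":0,"ay":0,"az":0,"fingers":-0.3},
    {"x":0,"y":0,"z":0.165,"ax":0,"ay":0,"az":0,"fingers":-0.3},
    {"x":0,"y":0,"z":0.172,"ax":0,"ay":0,"az":0,"fingers":-0.3},
    {"x":0,"y":0,"z":0.172,"ax":0,"ay":0,"az":0,"fingers":-0.3},
  ],
)

```text
t: 34.2
tool_pos: [0.5694, -0.369, 0.1366]
tcp_rot: [2.81, -1.402, 0.004]
ft_force: [0.2, 0.2, -3.8]
finger_gap: 0.0386
gripper_force: 46.7
```

move_arm(
  motion=[
    {"x":0,"y":0,"z":0.007,"ax":0,"ay":0,"az":0,"fingers":-0.3},
    {"x":0,"y":0,"z":0.014,"ax":0,"ay":0,"az":0,"fingers":-0.3},
    {"x":0,"y":0,"z":0.02,"ax":0,"ay":0,"az":0,"fingers":-0.3},
    {"x":0,"y":0,"z":0.02,"ax":0,"ay":0,"az":0,"fingers":-0.3},
  ],
)

```text
t: 34.6
tool_pos: [0.5692, -0.3688, 0.1303]
tcp_rot: [2.81, -1.402, 0.003]
ft_force: [0.5, 0.4, -4.1]
finger_gap: 0.0388
gripper_force: 46.7
```

move_arm(
  motion=[
    {"x":0,"y":0,"z":0.004,"ax":0,"ay":0,"az":0,"fingers":-0.3},
    {"x":0,"y":0,"z":0.004,"ax":0,"ay":0,"az":0,"fingers":-0.3},
  ],
)

```text
t: 34.8
tool_pos: [0.5692, -0.3689, 0.1292]
tcp_rot: [2.81, -1.402, 0.003]
ft_force: [-0.3, 0.4, -4.2]
finger_gap: 0.0387
gripper_force: 46.7
```

move_arm(
  motion=[
    {"x":0,"y":0,"z":0.004,"ax":0,"ay":0,"az":0,"fingers":-0.3},
    {"x":0,"y":0,"z":0.004,"ax":0,"ay":0,"az":0,"fingers":-0.3},
  ],
)

```text
t: 35.0
tool_pos: [0.5692, -0.3689, 0.128]
tcp_rot: [2.81, -1.402, 0.003]
ft_force: [0.4, -0.3, -4.5]
finger_gap: 0.0387
gripper_force: 46.7
```

move_arm(
  motion=[
    {"x":0,"y":0,"z":0.003,"ax":0,"ay":0,"az":0,"fingers":-0.3},
    {"x":0,"y":0,"z":0.003,"ax":0,"ay":0,"az":0,"fingers":-0.3},
  ],
)

```text
t: 35.2
tool_pos: [0.5694, -0.369, 0.1277]
tcp_rot: [2.81, -1.402, 0.005]
ft_force: [-0.2, 0.5, -1.4]
finger_gap: 0.0385
gripper_force: 47.2
```

move_arm(
  motion=[
    {"x":0,"y":0,"z":0.003,"ax":0,"ay":0,"az":0,"fingers":-0.3},
    {"x":0,"y":0,"z":0.003,"ax":0,"ay":0,"az":0,"fingers":-0.3},
  ],
)

```text
t: 35.4
tool_pos: [0.5696, -0.3692, 0.1276]
tcp_rot: [2.809, -1.402, 0.006]
ft_force: [-1.6, 1.1, 4.6]
finger_gap: 0.0386
gripper_force: 47.7
```

Contact with the floor. Release and lift away.

move_arm(
  motion=[
    {"x":0,"y":0,"z":0,"ax":0,"ay":0,"az":0,"fingers":-0.05},
    {"x":0,"y":0,"z":0,"ax":0,"ay":0,"az":0,"fingers":0.05},
    {"x":0,"y":0,"z":0,"ax":0,"ay":0,"az":0,"fingers":0.2},
    {"x":0,"y":0,"z":0,"ax":0,"ay":0,"az":0,"fingers":0.3},
    {"x":0,"y":0,"z":0,"ax":0,"ay":0,"az":0,"fingers":0.3},
    {"x":0,"y":0,"z":-0.05,"ax":0,"ay":0,"az":0,"fingers":0.3},
    {"x":0,"y":0,"z":-0.12,"ax":0,"ay":0,"az":0,"fingers":0.3},
    {"x":0,"y":0,"z":-0.22,"ax":0,"ay":0,"az":0,"fingers":0.3},
    {"x":0,"y":0,"z":-0.35,"ax":0,"ay":0,"az":0,"fingers":0.3},
    {"x":0,"y":0,"z":-0.48,"ax":0,"ay":0,"az":0,"fingers":0.3},
    {"x":0,"y":0,"z":-0.48,"ax":0,"ay":0,"az":0,"fingers":0.3},
  ],
)

```text
t: 36.5
tool_pos: [0.5701, -0.3694, 0.2781]
tcp_rot: [2.807, -1.401, 0.021]
ft_force: [0.2, 0.4, -0.8]
finger_gap: 0.0555
gripper_force: 0.0
```

```bash
python3 - <<'E'
from chk import *
import pt
pt.check()
f=np.array([.5693,-.369,.007])
for n in('side','wrist'):
    c=cap(n);H=hull(c,f,[0,1e-6,1.]);q=H.reshape(-1,2).mean(0);m=lime(c,q,14);ys,xs=np.nonzero(m)
    print(n,H.reshape(-1,2).min(0),H.reshape(-1,2).max(0),'mask',(xs.min(),ys.min(),xs.max(),ys.max()) if len(xs) else None,m.sum())
s=arm.read_state();print(s['t'],s['tool_pos'],s['ft_force'],s['finger_gap'])
E
```

```text
ptr [230. 226. 221. 212. 197. 176. 154. 139. 133. 134. 138. 145. 155. 170.
 188. 206. 219. 225. 228. 228. 229. 229.]
bar [478. 466. 449. 422. 385. 342. 298. 260. 232. 223. 229. 248. 272. 302.
 339. 380. 415. 441. 459. 472. 477. 477.]
ptr -50.86875
bar -50.463473633284956
side [195.40126 234.0812 ] [220.49673 260.90842] mask (np.int64(198), np.int64(233), np.int64(221), np.int64(254)) 179
wrist [292.8325  140.77425] [348.1074  207.41547] mask (np.int64(294), np.int64(157), np.int64(347), np.int64(200)) 914
36.65 [ 0.5689027  -0.36847972  0.27018349] [-0.46519649 -0.4342577  -1.03577426] 0.05563436676765615
```

The jar is standing upright in the cell, the carriage is on the mark, and the gripper is clear. Handing in.

```bash
python3 -c "
from plant import arm
print(arm.finish_job())"
```

```text
the job is handed in; nothing more can be done
None
```

I handed the job in at about 37 s. By my last camera checks the carriage was on the mark (within about 0.5 mm) and the jar stood upright in the empty crate cell with the gripper clear; the lever read fully locked when I closed it. No verdict came back.

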